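# Empty the spacer pail into the tote and bar it

## Task

Carry the little steel pail by its bail into the grey tote, then take it by the black roller knob at its bottom rim and tip it well over there, mouth down, so that all its spacers fall into the tote. Stand the empty pail upright back on the round blue mat, put every spacer lying about on the bench into the tote too, and last of all swing the tote's hinged bar down across it until it rests in the forked catch. Leave the meter, the tape roll and the little jar where they are.

Things in the scene. Friction and masses are not known exactly. Their poses are not given: they have to be found in the camera images.
- pail: open steel pail, 90 mm high, outer radius 45 mm at the bottom and 65 mm at the rim, wall 3 mm, floor 4 mm, 0.3 kg in all empty (it varies). Origin: centre of its underside; z up its axis to the mouth; the roller knob stands out on its -x side, the bail's ears on its +y and -y sides 80 mm above the underside. At the start it stands on the mat and holds 2 or 3 spacers.
- bail: the pail's bail, a wire bow hinged at the two ears about the pail's y axis, swinging 1.7 rad either way from upright; slightly stiff, it stays where it is left. Origin on the hinge axis midway between the ears; z points to the middle of the black grip, 75 mm away: a straight round bar of 12 mm diameter, 68 mm long, along y. Lifted by it the pail hangs upright to within about 10 degrees.
- knob: black roller knob, a cylinder of 20 mm diameter and 26 mm length along the pail's y axis, that turns freely about that axis on a thin stem at the pail's bottom rim; origin at its centre (its own x and z axes turn with it), which is fixed to the pail at (-78, 0, 18) mm in the pail's axes, 23 mm clear of the pail's bottom wall. Lifted by it, the pail swings round under it and hangs mouth down, tilted about 115 degrees, so that its contents slide out.
- tote: open grey tray fixed to the bench, 330 (x) x 240 (y) x 42 mm high outside, walls and floor 5 mm. Origin: centre of its underside; the hinged bar stands on its -y wall, the forked catch on its +y wall (two prongs up to 64 mm above the bench), both at x = +20 mm.
- bar (a joint): the tote's hinged bar, a flat aluminium strip 16 mm wide, 8 mm thick: 0 rad lying across the tote in the catch, growing as its free end rises; about 1.55 when upright, at most 1.75. Friction holds it where it is left; about 1 N at the free end moves it.
- bar_hinge (a point): middle of the bar's hinge axis, 50 mm above the bench; the hinge axis runs along the tote's x axis.
- bar_tip (a point): free end of the bar, on its centre line, 266 mm from the hinge.
- mat: round blue rubber mat fixed to the bench, radius 100 mm, 3 mm thick; origin at the centre of its underside.
- spacer1: square brass spacer post, 45 x 18 x 18 mm, 45 g; origin at the middle of one 45 x 18 face (the underside when lying as built), x along its length, z from that face through the body. May be absent (None). In the pail at the start.
- spacer2: square brass spacer post, 45 x 18 x 18 mm, 45 g; origin at the middle of one 45 x 18 face (the underside when lying as built), x along its length, z from that face through the body. May be absent (None). In the pail at the start.
- spacer3: square brass spacer post, 45 x 18 x 18 mm, 45 g; origin at the middle of one 45 x 18 face (the underside when lying as built), x along its length, z from that face through the body. May be absent (None). In the pail at the start.
- spacer4: square brass spacer post, 45 x 18 x 18 mm, 45 g; origin at the middle of one 45 x 18 face (the underside when lying as built), x along its length, z from that face through the body. May be absent (None). Lying on the bench around the mat and the tote at the start.
- spacer5: square brass spacer post, 45 x 18 x 18 mm, 45 g; origin at the middle of one 45 x 18 face (the underside when lying as built), x along its length, z from that face through the body. May be absent (None). Lying on the bench around the mat and the tote at the start.
- spacer6: square brass spacer post, 45 x 18 x 18 mm, 45 g; origin at the middle of one 45 x 18 face (the underside when lying as built), x along its length, z from that face through the body. May be absent (None). Lying on the bench around the mat and the tote at the start.
- spacer7: square brass spacer post, 45 x 18 x 18 mm, 45 g; origin at the middle of one 45 x 18 face (the underside when lying as built), x along its length, z from that face through the body. May be absent (None). Lying on the bench around the mat and the tote at the start.
- meter: yellow and black hand-held meter, 190 x 92 x 38 mm, lying between robot and mat; origin under its centre. Leave alone.
- tape: roll of tape, radius 45 mm, 24 mm high, beyond the work; origin under its centre. Leave alone.
- jar: small white jar, radius 20 mm, 70 mm high, standing beyond the work; origin under its centre. Leave alone.
Not all that is in view belongs to the job. Leave any red or white look-alike of the spacer6 alone. Of the things that look like the pail, the larger one is meant.

How it is judged:
By the outcome, as a careful person would: the job done as asked, in the order asked, and still so for the second after the job is handed in, with the robot touching nothing.
Of spacer1, spacer2, spacer3 only 2 to 3 are there at a start; the rules pass over those that are not, and their reading is None.
Of spacer4, spacer5, spacer6, spacer7 only 2 to 4 are there at a start; the rules pass over those that are not, and their reading is None.
At some moment in a run one of spacer4, spacer5, spacer6, spacer7 may be knocked a few centimetres aside while the robot is not near it.
It also fails if it takes over 210 s, if anything falls off the work surface, if the arm or the gripper's body presses on something with over 40 N, if the wrist force passes 120 N, or if a joint passes its speed limit or range.

## Robot

A 7-joint arm with a two-finger parallel gripper is mounted at the origin on the work surface. World frame = base frame: x ahead of the robot, y to its left, z up, the work surface at z = 0. Lengths are in m, angles in rad, forces in N, time in s.
With the tool pointing down it reaches from about 0.4 to 0.85 m from the base axis. Payload 4.5 kg.
Tool frame: the origin (TCP) lies midway between the tips of the shut fingers; the grasp point (between the pads) lies 19 mm behind it; z points along the fingers, y is the line along which they close (so a half turn about z gives the same grasp; the last joint's range is limited). The gripper opens to 85 mm and grips with 20 to 120 N. Pads are 22 mm wide; open, the fingers measure 114 mm over their backs; the gripper's body (76 mm by 85 mm) begins 54 mm behind the grasp point. The pads swing forward as they close: fully open they stand 13 mm farther back than shut.
Start: joints at [-1.144, 0.689, -0.195, 1.565, 0.157, 0.902, -0.215], TCP at [0.239, 0.577, 0.231] pointing down, gripper open.
Joint ranges: [-3.01, 3.01], [-0.46, 2.08], [-1.47, 1.51], [0.13, 2.56], [-1, 4.14], [0.04, 2.09], [-2.66, 2.66]. Speed limits (rad/s): [2.57, 2.57, 3.14, 3.14, 3.14, 3.14, 3.14].

## Interface

Orientations are given as a unit quaternion [w, x, y, z].
In Python, from plant import readout, viewer, manip gives the robot as it stands.
- The arm moves only by the shell command python3 -m crank 'ROWS' [FORCE]. ROWS is JSON, a list of rows, each a list of 3 entries, a list of its own where there are three numbers: the shift along the tool's x, y, z in mm, then the turn, a rotation vector about the tool's x, y, z in rad, then the closure in counts, from 0 (fully open) to 255 (shut). In form: [[[dx, dy, dz], [ax, ay, az], grip], ...]. A call has 1 to 12 rows; each row is the pose to reach, as a shift and turn from the pose commanded when the call began, along the tool's axes at that moment; what a row does not reach only later rows make up. A row lasts 1/8 s, in which the tool goes at most 62.5 mm and 10.7 degrees, less where a joint would pass 70% of its speed; a pose out of reach is approached as far as the arm can. A call with a gripper value outside its range is refused whole. The fingers move at their own pace and stop on an object; FORCE is the grip in N (left out, the last holds). Time passes only in rows, so rows that repeat a pose let the fingers close. It gives the time, the measured TCP pose, the force, the opening and the grip force at its end, in the units of the state.
- readout.observe(): the state, without advancing time (a new reading comes with each control period).
- viewer.read_camera(name): name is "scene" or "side" or "wrist"; returns the picture (384x512x3 uint8, red, green, blue); there is no depth.
- viewer.camera_model(name): a dict with "fx", "fy", "cx", "cy" (pixels), "camera_from_world" (4x4, takes a point from world to camera coordinates); the wrist camera has in their place "T_tool_cam" (4x4, takes a point from camera to tool coordinates, whose origin is the TCP and whose axes are the flange's). Camera axes: x right, y down, z forward; pixel columns grow to the right and rows downward; lengths in m; the calibration is good to about 2 mm. A picture is of the moment at which its call begins: read the wrist's pose just before it. camera_model takes no time and is no camera call.
- manip.hand_in(): hands the job in; it is judged then, once.
Trained networks look in the newest picture that a camera, given by its name, has taken for a name from the list of things; names that differ only in an ending like _2 or _b are one class to them, and where a whole thing is asked for, a point or a joint stands for the part that bears it (a point fixed in the world has none). Each returns a list of dicts, best first, with "confidence" (0 to 1); they miss things now and then, are a little off and sometimes report something else, mostly with a low value. They report only what shows in the picture. A call takes as long as a camera call. They do not tell look-alikes from the thing itself.
- viewer.boxes_of(camera, query): "location" ([x, y, z] in m, in the coordinates of the camera as it stood for that picture, good to about 4 mm: the middle of the surface that is visible of it).
The state is a dict: "time": time; "qpos": joint angles; "joint_vel": joint speeds; "tau": joint torques, N m; "position": TCP position; "tcp_rot": TCP orientation; "contact_force": force on the tool from outside, world axes, zero at the start; "ft_torque": the same for the moment, N m; "opening": opening from 0.0 (shut) to 1.0 (fully open); "finger_force": force on a finger pad.
Only numpy, scipy, OpenCV 4.12 (cv2) and the standard library are available. Lean on these libraries where they do the work, as an engineer would, in place of code of your own. Each camera call takes 0.05 s, during which the arm holds its last target. There are 200 camera calls.

## Working session

There is one attempt and no reset: what is moved stays moved. The work goes in short steps, Python scripts to look and compute and a shell command to move; the robot and the scene stay as the last step left them, time stands still between calls to the robot, and variables do not carry over. Pictures are saved under pics/ and viewed, at most 14 in all, crops included, and the job is handed in when it is done.

```bash
ls; mkdir -p pics
cat > h.py <<'E'
import numpy as np, cv2
from scipy.spatial.transform import Rotation as R
from plant import readout, viewer, manip
def T_tool():
    s=readout.observe(); T=np.eye(4); q=s["tcp_rot"]
    T[:3,:3]=R.from_quat([q[1],q[2],q[3],q[0]]).as_matrix(); T[:3,3]=s["position"]; return T
def wfc(cam,T=None):
    m=viewer.camera_model(cam)
    if cam=="wrist": return (T_tool() if T is None else T)@np.array(m["T_tool_cam"])
    return np.linalg.inv(np.array(m["camera_from_world"]))
def shot(cam,name=None):
    T=wfc(cam); im=viewer.read_camera(cam)
    if name: cv2.imwrite(f"pics/{name}.png",im[:,:,::-1])
    return im,T
def find(cam,q,T,minc=0.2):
    m=viewer.camera_model(cam); out=[]
    for d in viewer.boxes_of(cam,q):
        if d["confidence"]<minc: continue
        p=np.array(d["location"]); w=(T@np.r_[p,1])[:3]
        out.append((q,round(d["confidence"],2),np.round(w*1000).astype(int).tolist(),[int(m["fx"]*p[0]/p[2]+m["cx"]),int(m["fy"]*p[1]/p[2]+m["cy"])]))
    for o in out: print(*o)
    return out
def ray(cam,uv,z,T=None):
    "pixel -> world mm on plane z (m)"
    m=viewer.camera_model(cam); T=wfc(cam) if T is None else T
    d=T[:3,:3]@np.array([(uv[0]-m["cx"])/m["fx"],(uv[1]-m["cy"])/m["fy"],1]); o=T[:3,3]
    return np.round((o+d*(z-o[2])/d[2])*1000,1)
def proj(cam,p,T=None):
    m=viewer.camera_model(cam); T=wfc(cam) if T is None else T
    c=np.linalg.inv(T)@np.r_[np.array(p)/1000,1]
    return [int(m["fx"]*c[0]/c[2]+m["cx"]),int(m["fy"]*c[1]/c[2]+m["cy"])]
def goto(p,zdir=None,yaw=None,Rm=None):
    """p: world mm TCP target; prints shift in tool axes & rotvec. yaw: angle of tool y axis (closing line) in world, pointing down"""
    T=T_tool(); Rt=T[:3,:3]
    d=Rt.T@(np.array(p)-T[:3,3]*1000)
    if yaw is not None:
        best=None
        for k in (0,np.pi):
            y=np.array([np.cos(yaw+k),np.sin(yaw+k),0]); z=np.array([0,0,-1.]); x=np.cross(y,z)
            rv=R.from_matrix(Rt.T@np.c_[x,y,z]).as_rotvec()
            print("  turn",np.round(rv,3),"deg",round(np.degrees(np.linalg.norm(rv))))
    if Rm is not None:
        print("  turn",np.round(R.from_matrix(Rt.T@Rm).as_rotvec(),3))
    print("  shift",np.round(d,1)); return d
def st():
    s=readout.observe(); print({k:np.round(s[k],3).tolist() for k in("time","position","tcp_rot","qpos","contact_force","opening","finger_force")})
E
python3 - <<'E'
from h import *
st()
for c in("scene","side"):
    im,T=shot(c,c+"0")
    for q in("pail","bail","knob","tote","bar","mat","spacer6","meter","tape","jar","bar_tip"): find(c,q,T)
E
```

```text
pics
{'time': 0.0, 'position': [0.239, 0.577, 0.23], 'tcp_rot': [-0.0, 0.195, 0.981, -0.001], 'qpos': [-1.144, 0.69, -0.195, 1.566, 0.157, 0.903, -0.215], 'contact_force': [-0.096, 0.214, -0.285], 'opening': 0.999, 'finger_force': 0.0}
pail 0.92 [592, 317, 64] [310, 154]
bail 0.68 [594, 285, 154] [308, 139]
knob 0.25 [775, 150, 23] [336, 225]
tote 0.98 [619, -188, 1] [219, 292]
bar 0.68 [621, -297, 207] [179, 288]
mat 0.84 [637, 256, 3] [311, 185]
spacer6 0.64 [677, 59, 15] [289, 233]
spacer6 0.55 [596, 324, 24] [311, 162]
spacer6 0.49 [587, 0, 14] [251, 233]
spacer6 0.48 [590, 97, 18] [271, 210]
spacer6 0.45 [452, 170, 19] [247, 174]
meter 0.63 [317, 238, 32] [225, 142]
meter 0.62 [589, 96, 15] [270, 210]
tape 0.65 [776, 155, 25] [337, 223]
jar 0.63 [803, 4, 57] [320, 262]
bar_tip 0.7 [620, -297, 207] [179, 288]
pail 0.91 [596, 317, 59] [250, 143]
pail 0.86 [564, 535, 45] [227, 102]
pail 0.37 [449, 169, 19] [204, 199]
bail 0.59 [593, 268, 158] [253, 127]
knob 0.47 [520, 312, 27] [223, 156]
tote 0.81 [603, -195, 1] [296, 325]
mat 0.64 [622, 251, 0] [263, 174]
spacer6 0.79 [842, -98, 16] [387, 265]
spacer6 0.67 [586, 94, 14] [261, 216]
spacer6 0.63 [459, 91, 12] [211, 224]
spacer6 0.54 [671, 62, 18] [298, 220]
spacer6 0.46 [588, 8, 18] [269, 242]
spacer6 0.44 [448, 169, 17] [203, 199]
spacer6 0.39 [603, 314, 23] [252, 153]
spacer6 0.36 [769, 152, 21] [325, 188]
meter 0.96 [304, 237, 32] [145, 183]
tape 0.61 [768, 154, 26] [325, 187]
tape 0.33 [600, -194, 2] [294, 324]
jar 0.95 [793, 8, 47] [354, 224]
jar 0.44 [770, 149, 22] [326, 188]
bar_tip 0.62 [611, -296, 212] [329, 325]
```

Run:
```python
import cv2,numpy as np
a=cv2.imread("pics/scene0.png")[100:340,150:410];b=cv2.imread("pics/side0.png")[80:360,120:420]
a=cv2.resize(a,(400,369),interpolation=3);b=cv2.resize(b,(395,369),interpolation=3)
cv2.imwrite("pics/v1.png",np.hstack([a,b]))
```

```text
(no output)
```

View pics/v1.png

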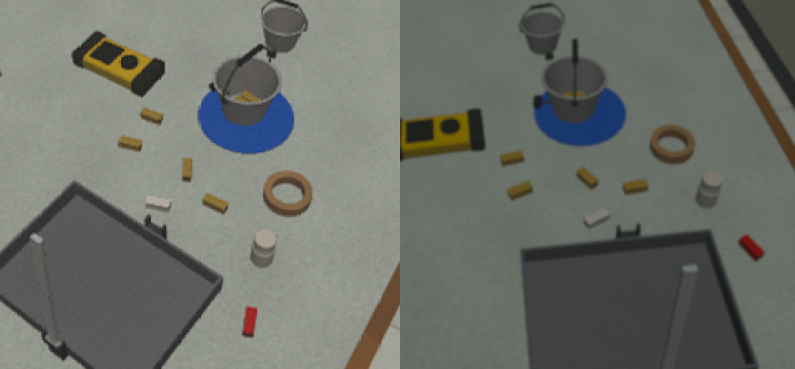

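Run:
```python
from h import *
for c,uv in(("scene",(199,219)),("scene",(293,283)),("scene",(251,252)),("side",(213,270)),("side",(356,256))): print(c,ray(c,uv,.042))
print(viewer.camera_model("wrist"))
goto([520,250,420],yaw=0)
goto([520,250,420],yaw=np.pi/2)
print(T_tool()[:3,:3].round(2))
```

```text
scene [448.8 -57.7  42. ]
scene [771.4 -78.7  42. ]
scene [632.1 -63.9  42. ]
side [446.4 -58.2  42. ]
side [768.4 -76.   42. ]
{'fx': 298.3805255133337, 'fy': 298.3805255133337, 'cx': 258.44150021416726, 'cy': 196.52969194706267, 'T_tool_cam': array([[-3.34035384e-04, -9.57687637e-01, -2.87809449e-01,
         7.49555219e-02],
       [ 9.99999933e-01, -3.63866313e-04,  5.01543936e-05,
        -2.72641079e-06],
       [-1.52756406e-04, -2.87809413e-01,  9.57687694e-01,
        -1.42108300e-01],
       [ 0.00000000e+00,  0.00000000e+00,  0.00000000e+00,
         1.00000000e+00]])}
  turn [ 0.    -0.     1.178] deg 68
  turn [ 0.     0.    -1.963] deg 112
  shift [-384.8 -195.  -188.7]
  turn [ 0.    -0.    -0.393] deg 22
  turn [-0.    -0.     2.749] deg 158
  shift [-384.8 -195.  -188.7]
[[-0.92  0.38 -0.  ]
 [ 0.38  0.92  0.  ]
 [ 0.    0.   -1.  ]]
```

```bash
python3 -m crank '[[[-40,-20,-60],[0,0,-0.15],0],[[-384.8,-195,-188.7],[0,0,-0.393],0],[[-384.8,-195,-188.7],[0,0,-0.393],0],[[-384.8,-195,-188.7],[0,0,-0.393],0],[[-384.8,-195,-188.7],[0,0,-0.393],0],[[-384.8,-195,-188.7],[0,0,-0.393],0],[[-384.8,-195,-188.7],[0,0,-0.393],0],[[-384.8,-195,-188.7],[0,0,-0.393],0],[[-384.8,-195,-188.7],[0,0,-0.393],0],[[-384.8,-195,-188.7],[0,0,-0.393],0],[[-384.8,-195,-188.7],[0,0,-0.393],0]]'
python3 - <<'E'
from h import *
st()
im,T=shot("wrist","w1")
for q in("pail","bail","knob","mat","spacer6"): find("wrist",q,T)
E
```

```text
time: 2.58
position: [0.5187, 0.2515, 0.4196]
tcp_rot: [-0.001, -0.002, 1.0, 0.0]
contact_force: [-0.0, 0.6, -0.1]
opening: 0.998
finger_force: 0.0
{'time': 2.575, 'position': [0.519, 0.251, 0.42], 'tcp_rot': [-0.001, -0.002, 1.0, 0.0], 'qpos': [-0.339, 0.464, -0.327, 1.407, 0.149, 1.296, 0.901], 'contact_force': [-0.049, 0.625, -0.124], 'opening': 0.998, 'finger_force': 0.0}
pail 0.71 [592, 313, 69] [293, 196]
pail 0.61 [561, 542, 42] [420, 176]
bail 0.64 [593, 305, 160] [295, 215]
bail 0.55 [555, 531, 115] [439, 182]
bail 0.54 [594, 311, 71] [292, 198]
knob 0.63 [567, 472, 20] [376, 176]
knob 0.55 [518, 316, 26] [293, 150]
mat 0.74 [558, 242, 2] [253, 169]
spacer6 0.8 [445, 180, 15] [217, 107]
spacer6 0.79 [595, 324, 24] [296, 191]
spacer6 0.75 [578, 17, 16] [133, 180]
spacer6 0.73 [670, 69, 17] [165, 226]
spacer6 0.7 [585, 106, 18] [180, 185]
spacer6 0.62 [592, 284, 22] [274, 189]
spacer6 0.54 [834, -104, 13] [91, 297]
spacer6 0.52 [454, 101, 15] [172, 112]
```

View pics/w1.png

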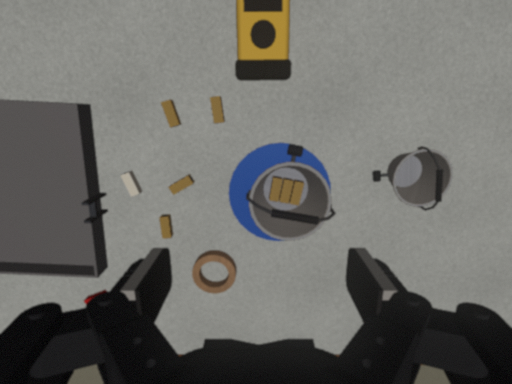

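Run:
```python
from h import *
im,T=shot("wrist","w2")
st()
for q in("knob","spacer6","bail","mat"): find("wrist",q,T)
print("ears",ray("wrist",(248,197),.083),ray("wrist",(333,212),.083),"grip",ray("wrist",(272,212),.158),ray("wrist",(318,219),.158),"knob",ray("wrist",(294,150),.022))
hsv=cv2.cvtColor(im,cv2.COLOR_RGB2HSV); m=cv2.inRange(hsv,(105,130,60),(130,255,255))
ys,xs=np.nonzero(m); P=np.array([ray("wrist",(x,y),.003)[:2] for x,y in zip(xs,ys)])
# circle via convex hull min enclosing
print(cv2.minEnclosingCircle(P.astype(np.float32)))
```

```text
{'time': 2.925, 'position': [0.52, 0.25, 0.42], 'tcp_rot': [-0.0, -0.0, 1.0, 0.0], 'qpos': [-0.337, 0.464, -0.325, 1.406, 0.149, 1.296, 0.901], 'contact_force': [-0.553, 0.272, -0.853], 'opening': 1.005, 'finger_force': 0.0}
knob 0.74 [514, 318, 25] [295, 147]
knob 0.52 [566, 468, 22] [375, 175]
spacer6 0.89 [452, 99, 13] [172, 110]
spacer6 0.83 [583, 108, 18] [182, 183]
spacer6 0.74 [592, 284, 24] [276, 188]
spacer6 0.74 [594, 302, 26] [285, 190]
spacer6 0.73 [671, 67, 17] [165, 226]
spacer6 0.7 [580, 16, 17] [133, 181]
spacer6 0.66 [594, 326, 23] [298, 189]
spacer6 0.62 [831, -103, 11] [92, 295]
spacer6 0.57 [446, 182, 16] [218, 107]
bail 0.64 [594, 300, 159] [292, 215]
bail 0.63 [554, 531, 115] [439, 181]
mat 0.97 [561, 241, 1] [253, 170]
ears [590.1 233.2  83. ] [616.8 377.7  83. ] grip [589.9 270.2 158. ] [600.7 336.9 158. ] knob [519.9 315.   22. ]Traceback (most recent call last):
  File "<stdin>", line 7, in <module>
  File "h.py", line 25, in ray
    m=viewer.camera_model(cam); T=wfc(cam) if T is None else T
                                  ~~~^^^^^
  File "h.py", line 8, in wfc
    m=viewer.camera_model(cam)
ValueError: time passes only in moves, steps and waits
```

```bash
sed -i 's/    T=wfc(cam); im=/    T=wfc(cam); im=/' h.py; python3 -m crank '[[[-20,14,40],[0,0,-0.18],0],[[-40,27,80],[0,0,-0.36],0],[[-60,40,120],[0,0,-0.54],0],[[-75,54,180],[0,0,-0.72],0],[[-75,54,180],[0,0,-0.9],0],[[-75,54,180],[0,0,-1.08],0],[[-75,54,180],[0,0,-1.26],0],[[-75,54,180],[0,0,-1.41],0],[[-75,54,180],[0,0,-1.41],0],[[-75,54,180],[0,0,-1.41],0]]'
python3 - <<'E'
from h import *
st()
im,T=shot("wrist","w3")
find("wrist","bail",T)
im,_=cv2.imread("pics/w2.png"),0
m=cv2.inRange(cv2.cvtColor(im,cv2.COLOR_BGR2HSV),(105,130,60),(130,255,255))
ys,xs=np.nonzero(m)
T2=np.diag([-1.,1,-1,1]);T2[:3,3]=[.52,.25,.42]
M=viewer.camera_model("wrist");C=T2@np.array(M["T_tool_cam"])
D=np.c_[(xs-M["cx"])/M["fx"],(ys-M["cy"])/M["fy"],np.ones(len(xs))]@C[:3,:3].T
P=(C[:3,3]+D*((.003-C[2,3])/D[:,2])[:,None])*1000
print(cv2.minEnclosingCircle(P[:,:2].astype(np.float32)))
E
```

```text
time: 4.38
position: [0.5952, 0.3039, 0.2399]
tcp_rot: [0.0, -0.647, 0.762, -0.0]
contact_force: [0.3, 1.0, -0.2]
opening: 1.001
finger_force: 0.0
{'time': 4.375, 'position': [0.595, 0.304, 0.24], 'tcp_rot': [0.0, -0.647, 0.762, -0.0], 'qpos': [-0.226, 0.801, -0.642, 1.397, 0.502, 1.108, 2.032], 'contact_force': [0.274, 1.047, -0.167], 'opening': 1.001, 'finger_force': 0.0}
bail 0.7 [595, 296, 159] [254, 194]
((607.8399658203125, 293.6295471191406), 97.49800109863281)
```

View pics/w3.png

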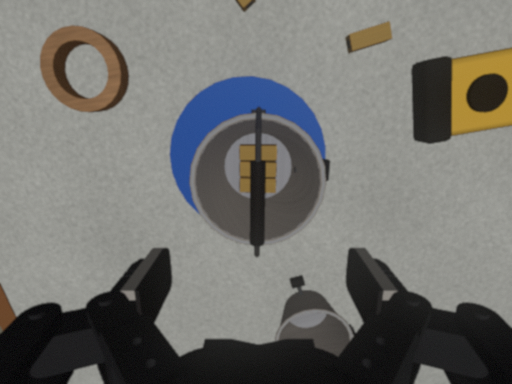

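```bash
python3 -m crank '[[[0,0,0],[0,0,0.18],0],[[0,0,0],[0,0,0.36],0],[[0,0,0],[0,0,0.54],0],[[0,0,0],[0,0,0.72],0],[[0,0,0],[0,0,0.9],0],[[0,0,0],[0,0,1.08],0],[[0,0,0],[0,0,1.26],0],[[0,0,0],[0,0,1.44],0],[[0,0,0],[0,0,1.62],0],[[0,0,0],[0,0,1.8],0],[[0,0,0],[0,0,1.98],0],[[0,0,0],[0,0,2.16],0]]'
python3 -m crank '[[[0,0,0],[0,0,0.18],0],[[0,0,0],[0,0,0.36],0],[[0,0,0],[0,0,0.54],0],[[0,0,0],[0,0,0.72],0],[[0,0,0],[0,0,0.9],0],[[0,0,0],[0,0,0.98],0],[[0,0,25],[0,0,0.98],0],[[0,0,50],[0,0,0.98],0],[[0,0,75],[0,0,0.98],0],[[0,0,101],[0,0,0.98],0],[[0,0,101],[0,0,0.98],0],[[0,0,101],[0,0,0.98],0]]'
python3 -m crank '[[[0,0,0],[0,0,0],255],[[0,0,0],[0,0,0],255],[[0,0,0],[0,0,0],255],[[0,0,0],[0,0,0],255],[[0,0,0],[0,0,0],255],[[0,0,0],[0,0,0],255],[[0,0,0],[0,0,0],255],[[0,0,0],[0,0,0],255]]' 60
python3 -c "
from h import *
st()"
```

```text
time: 5.98
position: [0.5949, 0.3043, 0.2402]
tcp_rot: [0.0, 0.369, 0.929, 0.0]
contact_force: [0.3, 0.3, 0.0]
opening: 0.999
finger_force: 0.0
time: 7.48
position: [0.5958, 0.3045, 0.1401]
tcp_rot: [0.0, 0.761, 0.649, 0.001]
contact_force: [0.5, 1.0, -0.5]
opening: 0.997
finger_force: 0.0
time: 8.48
position: [0.5953, 0.3041, 0.1393]
tcp_rot: [0.0, 0.761, 0.649, 0.0]
contact_force: [-0.6, -0.0, 3.9]
opening: 0.117
finger_force: 58.5
{'time': 8.475, 'position': [0.595, 0.304, 0.139], 'tcp_rot': [0.0, 0.761, 0.649, 0.0], 'qpos': [-0.638, 0.863, 0.188, 1.515, -0.203, 0.782, -0.528], 'contact_force': [-0.608, -0.047, 3.916], 'opening': 0.117, 'finger_force': 58.547}
```

```bash
python3 -m crank '[[[0,0,-15],[0,0,0],255],[[0,0,-40],[0,0,0],255],[[0,0,-70],[0,0,0],255],[[0,0,-100],[0,0,0],255],[[0,0,-120],[0,0,0],255],[[0,0,-120],[0,0,0],255]]'
python3 -c "
from h import *
st();print(T_tool()[:3,:3].round(3));goto([625,-165,260]); shot('side','s1'); find('side','pail',wfc('side'))"
```

```text
time: 9.22
position: [0.5957, 0.3042, 0.2605]
tcp_rot: [0.0, 0.761, 0.649, 0.001]
contact_force: [1.4, 0.6, -3.9]
opening: 0.119
finger_force: 58.7
{'time': 9.225, 'position': [0.596, 0.304, 0.261], 'tcp_rot': [0.0, 0.761, 0.649, 0.001], 'qpos': [-0.655, 0.729, 0.226, 1.4, -0.175, 1.029, -0.554], 'contact_force': [1.378, 0.609, -3.943], 'opening': 0.119, 'finger_force': 58.724}
[[ 0.158  0.987  0.003]
 [ 0.987 -0.158  0.001]
 [ 0.002  0.002 -1.   ]]
  shift [-458.7  103.2   -0. ]
pail 0.97 [595, 312, 184] [251, 108]
pail 0.76 [546, 529, 48] [222, 102]
```

```bash
python3 -m crank '[[[-15,3,0],[0,0,0],255],[[-50,11,0],[0,0,0],255],[[-95,21,0],[0,0,0],255],[[-145,33,0],[0,0,0],255],[[-195,44,0],[0,0,0],255],[[-245,55,0],[0,0,0],255],[[-295,66,0],[0,0,0],255],[[-345,77,0],[0,0,0],255],[[-390,88,0],[0,0,0],255],[[-430,97,0],[0,0,0],255],[[-450,101,0],[0,0,0],255],[[-459,103,0],[0,0,0],255]]'
python3 -m crank '[[[0,0,0],[0,0,0],255],[[0,0,0],[0,0,0],255],[[0,0,30],[0,0,0],255],[[0,0,60],[0,0,0],255],[[0,0,85],[0,0,0],255],[[0,0,100],[0,0,0],255],[[0,0,108],[0,0,0],255],[[0,0,112],[0,0,0],255],[[0,0,115],[0,0,0],255],[[0,0,117],[0,0,0],255],[[0,0,117],[0,0,0],255]]'
python3 -c "
from h import *
st();
for c in ('side','scene'):
  im,T=shot(c,c+'2')
  for q in('pail','knob','bail'): find(c,q,T)
a=cv2.imread('pics/side2.png')[180:384,180:440];b=cv2.imread('pics/scene2.png')[180:384,140:400]
cv2.imwrite('pics/v2.png',cv2.resize(np.hstack([a,b]),(800,314)))"
```

```text
time: 10.82
position: [0.6233, -0.1665, 0.2584]
tcp_rot: [-0.001, 0.761, 0.648, -0.0]
contact_force: [-0.0, -0.6, -4.0]
opening: 0.114
finger_force: 58.7
time: 12.2
position: [0.6255, -0.1658, 0.143]
tcp_rot: [0.001, 0.761, 0.649, 0.001]
contact_force: [2.3, -0.8, -1.1]
opening: 0.118
finger_force: 59.0
{'time': 12.2, 'position': [0.625, -0.166, 0.143], 'tcp_rot': [0.001, 0.761, 0.649, 0.001], 'qpos': [0.111, 0.827, 0.145, 1.587, -0.159, 0.736, 0.168], 'contact_force': [2.314, -0.763, -1.128], 'opening': 0.118, 'finger_force': 59.039}
pail 0.92 [566, 531, 46] [228, 102]
pail 0.75 [616, -149, 49] [299, 293]
knob 0.61 [554, -152, 31] [269, 303]
bail 0.77 [618, -199, 164] [313, 286]
bail 0.57 [556, 530, 114] [225, 84]
pail 0.9 [556, 532, 45] [332, 117]
pail 0.84 [614, -170, 63] [220, 274]
bail 0.71 [619, -197, 149] [211, 266]
bail 0.43 [566, 527, 112] [336, 103]
bail 0.3 [634, -224, -2] [215, 306]
bail 0.2 [617, -169, 61] [221, 275]
```

View pics/v2.png

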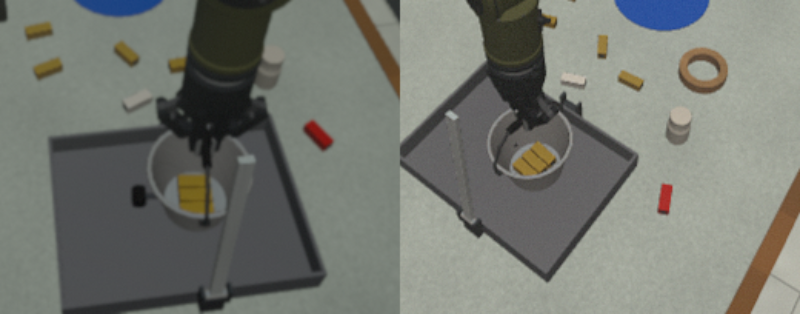

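```bash
python3 -m crank '[[[0,0,2],[0,0,0],255],[[0,0,2],[0,0,0],255],[[0,0,2],[0,0,0],0],[[0,0,2],[0,0,0],0],[[0,0,2],[0,0,0],0],[[0,0,2],[0,0,0],0],[[0,0,2],[0,0,0],0],[[0,0,-20],[0,0,0],0],[[0,0,-60],[0,0,0],0],[[0,0,-110],[0,0,0],0],[[0,0,-150],[0,0,0],0],[[0,0,-150],[0,0,0],0]]'
cat >> h.py <<'E'
def tilt(psi,th):
    z=np.array([np.sin(th)*np.cos(psi),np.sin(th)*np.sin(psi),-np.cos(th)]); y=np.array([-np.sin(psi),np.cos(psi),0])
    return np.c_[np.cross(y,z),y,z]
E
python3 -c "
from h import *
st(); k=np.array([548,-153.5,23]); Rm=tilt(-.16,np.radians(35)); goto(k+8*Rm[:,2]-130*Rm[:,2]+[0,0,30],Rm=Rm)"
```

```text
time: 14.1
position: [0.6261, -0.1663, 0.2959]
tcp_rot: [0.003, 0.761, 0.649, 0.002]
contact_force: [0.2, 0.1, -0.0]
opening: 1.005
finger_force: 0.0
{'time': 14.1, 'position': [0.626, -0.166, 0.296], 'tcp_rot': [0.003, 0.761, 0.649, 0.002], 'qpos': [0.09, 0.658, 0.187, 1.428, -0.131, 1.06, 0.143], 'contact_force': [0.176, 0.149, -0.009], 'opening': 1.005, 'finger_force': 0.0}
  turn [-0.473 -0.472 -1.518]
  shift [   0.4 -150.3  141.8]
```

```bash
python3 -m crank '[[[0,-30,0],[-0.05,-0.05,-0.16],0],[[0,-60,0],[-0.1,-0.1,-0.32],0],[[0,-90,0],[-0.15,-0.15,-0.48],0],[[0,-120,0],[-0.2,-0.2,-0.64],0],[[0,-150,20],[-0.25,-0.25,-0.8],0],[[0,-150,40],[-0.3,-0.3,-0.96],0],[[0,-150,60],[-0.35,-0.35,-1.12],0],[[0,-150,80],[-0.4,-0.4,-1.28],0],[[0,-150,110],[-0.45,-0.45,-1.44],0],[[0,-150,142],[-0.473,-0.472,-1.518],0],[[0,-150,142],[-0.473,-0.472,-1.518],0],[[0,-150,142],[-0.473,-0.472,-1.518],0]]'
python3 -c "
from h import *
st(); im,T=shot('wrist','w4')
for q in('pail','knob','bail'): find('wrist',q,T)"
```

```text
time: 15.6
position: [0.4595, -0.1547, 0.1554]
tcp_rot: [0.186, 0.213, 0.956, -0.078]
contact_force: [-0.7, -1.3, -0.0]
opening: 1.0
finger_force: 0.0
{'time': 15.6, 'position': [0.46, -0.155, 0.155], 'tcp_rot': [0.186, 0.213, 0.956, -0.078], 'qpos': [0.303, 0.628, -0.333, 2.422, 2.09, 0.468, -0.871], 'contact_force': [-0.704, -1.266, -0.039], 'opening': 1.0, 'finger_force': 0.0}
pail 0.84 [617, -175, 66] [311, 282]
knob 0.76 [548, -152, 24] [307, 206]
bail 0.42 [617, -233, 108] [259, 328]
```

View pics/w4.png

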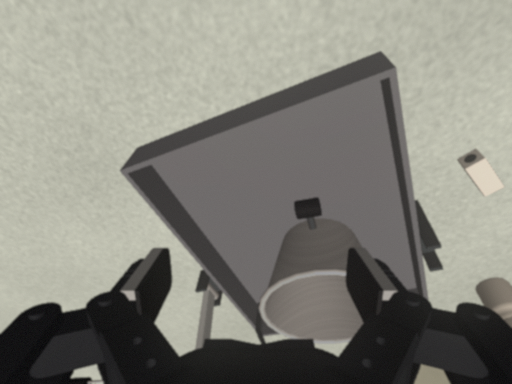

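```bash
python3 -c "
from h import *
print(T_tool()[:3,:3].round(2))
k=np.array([548,-153.5,23])
for th in (25,30,35):
  Rm=tilt(-.16,np.radians(th)); goto(k+8*Rm[:,2]-100*Rm[:,2]+[0,0,20],Rm=Rm)"
```

```text
[[-0.84  0.44  0.32]
 [ 0.38  0.89 -0.23]
 [-0.38 -0.07 -0.92]]
  turn [-0.186 -0.052 -0.244]
  shift [-29.4  32.1  41.3]
  turn [-0.197 -0.139 -0.236]
  shift [-21.7  30.3  42.2]
  turn [-0.207 -0.225 -0.227]
  shift [-14.   28.6  43.8]
```

```bash
python3 -m crank '[[[-22,30,20],[-0.1,-0.07,-0.12],0],[[-22,30,42],[-0.197,-0.139,-0.236],0],[[-22,30,42],[-0.197,-0.139,-0.236],0],[[-22,30,42],[-0.197,-0.139,-0.236],0],[[-22,30,42],[-0.197,-0.139,-0.236],0],[[-22,30,42],[-0.197,-0.139,-0.236],0],[[-22,30,42],[-0.197,-0.139,-0.236],0],[[-22,30,42],[-0.197,-0.139,-0.236],0]]'
python3 -c "
from h import *
st(); im,T=shot('wrist','w5')
for q in('pail','knob','bail'): find('wrist',q,T)
k=np.array([548,-153.5,23]);Rm=tilt(-.16,np.radians(30)); goto(k+8*Rm[:,2]-100*Rm[:,2]+[0,0,20],Rm=Rm)
"
```

```text
time: 16.8
position: [0.5044, -0.146, 0.1241]
tcp_rot: [0.26, 0.075, 0.962, -0.021]
contact_force: [-0.3, 0.7, 0.2]
opening: 1.0
finger_force: 0.0
{'time': 16.8, 'position': [0.504, -0.146, 0.124], 'tcp_rot': [0.26, 0.075, 0.962, -0.021], 'qpos': [0.544, 0.794, -0.552, 2.457, 2.579, 0.673, -0.928], 'contact_force': [-0.278, 0.678, 0.195], 'opening': 1.0, 'finger_force': 0.0}
pail 0.98 [604, -163, 72] [256, 265]
knob 0.78 [545, -154, 28] [256, 183]
bail 0.57 [616, -218, 113] [195, 319]
  turn [0.001 0.004 0.003]
  shift [ 2.  -0.2  0.2]
```

```bash
python3 -m crank '[[[12,0,10],[0,0,0],0],[[12,0,35],[0,0,0],0],[[12,0,60],[0,0,0],0],[[12,0,85],[0,0,0],0],[[12,0,105],[0,0,0],0],[[12,0,115],[0,0,0],0],[[12,0,120],[0,0,0],0],[[12,0,120],[0,0,0],0]]'
python3 -c "
from h import *
st(); im,T=shot('wrist','w6')
for q in('knob',): find('wrist',q,T)
"
```

```text
time: 18.0
position: [0.5537, -0.154, 0.0144]
tcp_rot: [0.26, 0.075, 0.962, -0.021]
contact_force: [-0.5, 1.0, 0.5]
opening: 1.002
finger_force: 0.0
{'time': 18.0, 'position': [0.554, -0.154, 0.014], 'tcp_rot': [0.26, 0.075, 0.962, -0.021], 'qpos': [0.525, 1.066, -0.521, 2.321, 2.662, 0.804, -0.906], 'contact_force': [-0.532, 0.986, 0.488], 'opening': 1.002, 'finger_force': 0.0}
knob 0.63 [545, -152, 25] [259, 263]
```

View pics/w6.png

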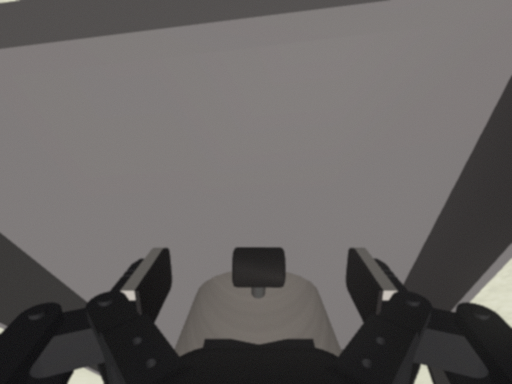

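```bash
python3 -m crank '[[[0,0,0],[0,0,0],255],[[0,0,0],[0,0,0],255],[[0,0,0],[0,0,0],255],[[0,0,0],[0,0,0],255],[[0,0,0],[0,0,0],255],[[0,0,0],[0,0,0],255],[[-3,0,-5],[0,0,0],255],[[-10,0,-17],[0,0,0],255],[[-17,0,-30],[0,0,0],255],[[-24,0,-42],[0,0,0],255],[[-31,0,-54],[0,0,0],255],[[-31,0,-54],[0,0,0],255]]' 60
python3 -m crank '[[[-7,0,-12],[0,0,0],255],[[-14,0,-24],[0,0,0],255],[[-21,0,-36],[0,0,0],255],[[-28,0,-48],[0,0,0],255],[[-35,0,-61],[0,0,0],255],[[-42,0,-73],[0,0,0],255],[[-49,0,-85],[0,0,0],255],[[-57,0,-99],[0,0,0],255],[[-57,0,-99],[0,0,0],255],[[-57,0,-99],[0,0,0],255]]'
python3 -c "
from h import *
st()
for c in ('side','scene'):
  im,T=shot(c,c+'3')
  for q in('pail','spacer6'): find(c,q,T)
a=cv2.imread('pics/side3.png')[180:384,180:440];b=cv2.imread('pics/scene3.png')[180:384,140:400]
cv2.imwrite('pics/v3.png',cv2.resize(np.hstack([a,b]),(800,314)))"
```

```text
time: 19.6
position: [0.5526, -0.1537, 0.0778]
tcp_rot: [0.26, 0.075, 0.962, -0.021]
contact_force: [-4.0, 0.7, 2.4]
opening: 0.281
finger_force: 61.1
time: 20.85
position: [0.5524, -0.1536, 0.1904]
tcp_rot: [0.26, 0.075, 0.962, -0.02]
contact_force: [0.8, -0.5, -4.0]
opening: 0.288
finger_force: 60.6
{'time': 20.85, 'position': [0.552, -0.154, 0.19], 'tcp_rot': [0.26, 0.075, 0.962, -0.02], 'qpos': [0.466, 0.617, -0.404, 2.275, 2.433, 0.326, -0.794], 'contact_force': [0.778, -0.475, -3.996], 'opening': 0.288, 'finger_force': 60.597}
pail 0.79 [577, -187, 151] [288, 287]
pail 0.69 [562, 534, 45] [227, 102]
spacer6 0.68 [262, 227, 34] [128, 187]
spacer6 0.66 [839, -100, 16] [386, 266]
spacer6 0.62 [600, 12, 19] [274, 240]
spacer6 0.51 [587, 93, 13] [262, 216]
spacer6 0.5 [587, -193, 19] [289, 321]
spacer6 0.49 [671, 61, 15] [297, 221]
pail 0.9 [558, 530, 43] [332, 117]
pail 0.66 [580, -173, 149] [205, 250]
pail 0.24 [558, -157, 202] [199, 229]
spacer6 0.69 [460, 86, 13] [233, 194]
spacer6 0.69 [453, 170, 18] [247, 175]
spacer6 0.63 [590, 98, 17] [271, 210]
spacer6 0.57 [673, 58, 13] [288, 233]
spacer6 0.55 [594, -186, 20] [211, 283]
spacer6 0.54 [606, -143, 20] [225, 273]
spacer6 0.47 [842, -102, 17] [312, 309]
```

View pics/v3.png

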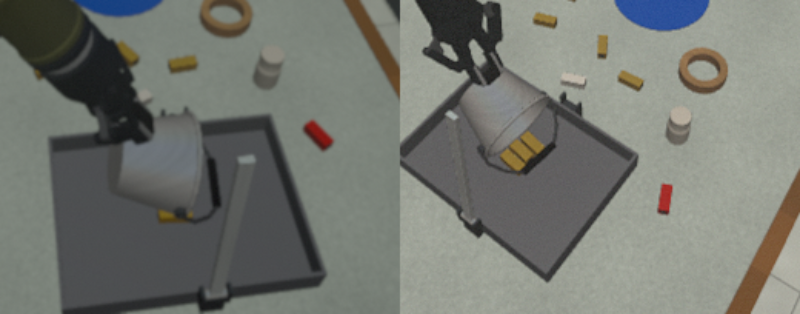

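```bash
python3 -m crank '[[[-10,0,-17],[0,0,0],255],[[-20,0,-34],[0,0,0],255],[[-30,0,-52],[0,0,0],255],[[-40,0,-69],[0,0,0],255],[[-50,0,-87],[0,0,0],255],[[-50,0,-87],[0,0,0],255],[[-50,0,-87],[0,0,0],255],[[-50,0,-87],[0,0,0],255]]'
python3 -c "
from h import *
st()
for c in ('side','scene'):
  im,T=shot(c,c+'4')
  for q in('pail','spacer6'): find(c,q,T)
a=cv2.imread('pics/side4.png')[180:384,180:440];b=cv2.imread('pics/scene4.png')[180:384,140:400]
cv2.imwrite('pics/v4.png',cv2.resize(np.hstack([a,b]),(800,314)))"
```

```text
time: 22.15
position: [0.5514, -0.1537, 0.2908]
tcp_rot: [0.259, 0.076, 0.963, -0.021]
contact_force: [-0.9, -0.7, -2.5]
opening: 0.285
finger_force: 60.6
{'time': 22.15, 'position': [0.551, -0.154, 0.291], 'tcp_rot': [0.259, 0.076, 0.963, -0.021], 'qpos': [0.487, 0.41, -0.4, 2.158, 1.15, 0.171, 0.471], 'contact_force': [-0.938, -0.669, -2.502], 'opening': 0.285, 'finger_force': 60.591}
pail 0.84 [568, -187, 249] [288, 258]
pail 0.7 [564, 533, 46] [228, 102]
pail 0.44 [644, 294, 0] [267, 162]
spacer6 0.76 [840, -99, 17] [386, 266]
spacer6 0.72 [600, -146, 23] [290, 299]
spacer6 0.67 [670, 68, 19] [296, 218]
spacer6 0.61 [597, -191, 23] [293, 319]
spacer6 0.58 [458, 91, 14] [211, 223]
spacer6 0.56 [594, -167, 22] [289, 309]
spacer6 0.54 [447, 171, 19] [202, 199]
pail 0.73 [572, -170, 250] [197, 223]
pail 0.56 [560, 534, 46] [333, 116]
spacer6 0.71 [599, -188, 18] [212, 285]
spacer6 0.58 [843, -102, 18] [312, 309]
spacer6 0.56 [599, -162, 22] [219, 277]
spacer6 0.56 [589, 94, 16] [270, 210]
spacer6 0.48 [460, 86, 17] [233, 193]
spacer6 0.42 [609, -141, 20] [227, 273]
```

View pics/v4.png

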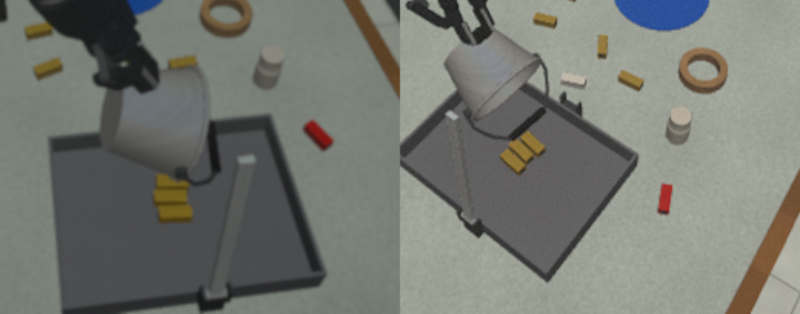

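```bash
python3 -c "
from h import *
Rm=tilt(.4,np.radians(30)); goto([735,347,260],Rm=Rm)"
```

```text
turn [-0.28   0.003 -0.481]
  shift [-73.7 523.4  77.8]
```

```bash
python3 -m crank '[[[-2,12,2],[-0.01,0,-0.01],255],[[-7,50,7],[-0.03,0,-0.05],255],[[-14,98,15],[-0.06,0,-0.1],255],[[-21,148,22],[-0.09,0,-0.15],255],[[-28,198,29],[-0.12,0,-0.2],255],[[-35,248,37],[-0.15,0,-0.25],255],[[-42,298,44],[-0.18,0,-0.3],255],[[-49,348,52],[-0.21,0,-0.35],255],[[-56,398,59],[-0.24,0,-0.4],255],[[-63,448,67],[-0.26,0,-0.44],255],[[-69,490,73],[-0.27,0,-0.46],255],[[-74,523,78],[-0.28,0,-0.48],255]]'
python3 -m crank '[[[0,0,0],[0,0,0],255],[[0,0,0],[0,0,0],255],[[0,0,0],[0,0,0],255],[[0,0,0],[0,0,0],255],[[0,0,0],[0,0,0],255],[[0,0,0],[0,0,0],255]]'
python3 -c "
from h import *
st();Rm=tilt(.4,np.radians(30)); goto([735,347,260],Rm=Rm)
for c in ('side','scene'):
  im,T=shot(c,c+'5')
  for q in('pail','bail'): find(c,q,T)
a=cv2.imread('pics/side5.png')[40:244,160:420];b=cv2.imread('pics/scene5.png')[40:244,200:460]
cv2.imwrite('pics/v5.png',cv2.resize(np.hstack([a,b]),(800,314)))"
```

```text
time: 23.95
position: [0.7351, 0.3504, 0.2599]
tcp_rot: [0.255, -0.193, 0.946, 0.052]
contact_force: [-0.4, -0.4, -2.5]
opening: 0.284
finger_force: 60.7
time: 24.7
position: [0.7357, 0.3466, 0.261]
tcp_rot: [0.256, -0.191, 0.946, 0.052]
contact_force: [0.4, 0.8, -3.6]
opening: 0.288
finger_force: 60.7
{'time': 24.7, 'position': [0.736, 0.347, 0.261], 'tcp_rot': [0.256, -0.191, 0.946, 0.052], 'qpos': [-0.188, 0.798, -0.65, 1.502, 1.02, 0.625, 0.655], 'contact_force': [0.394, 0.762, -3.557], 'opening': 0.288, 'finger_force': 60.659}
  turn [-0.001  0.004 -0.001]
  shift [0.9 0.6 0.6]
pail 0.87 [747, 318, 207] [309, 93]
pail 0.7 [566, 532, 42] [228, 103]
bail 0.6 [559, 532, 112] [225, 84]
pail 0.96 [763, 315, 214] [369, 140]
pail 0.77 [560, 531, 43] [333, 117]
bail 0.63 [590, 98, 14] [271, 210]
bail 0.46 [819, 369, 122] [389, 160]
```

View pics/v5.png

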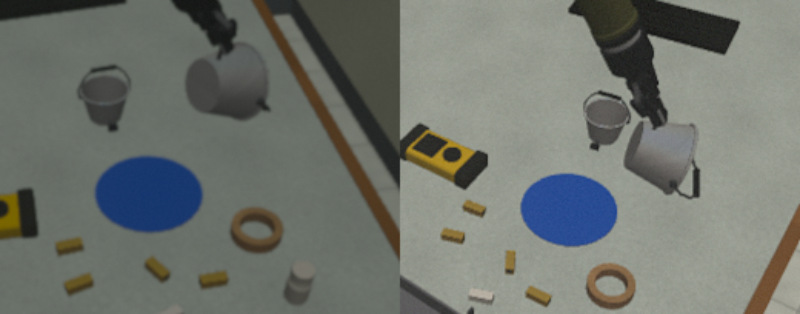

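```bash
python3 -c "
from h import *
print(ray('side',(257,165),.003),ray('scene',(310,176),.003))"
```

```text
[610.4 286.8   3. ] [612.4 287.3   3. ]
```

```bash
python3 -m crank '[[[10,-4,18],[0,0,0],255],[[20,-4,36],[0,0,0],255],[[32,-4,55],[0,0,0],255],[[43,-4,75],[0,0,0],255],[[53,-4,92],[0,0,0],255],[[53,-4,92],[0,0,0],255],[[53,-4,92],[0,0,0],255]]'
python3 -m crank '[[[4,0,6],[0,0,0],255],[[16,0,2],[0,0,0],255],[[28,0,-4],[0,0,0],255],[[40,0,-8],[0,0,0],255],[[53,0,-11],[0,0,0],255],[[65,0,-13],[0,0,0],255],[[78,0,-14],[0,0,0],255],[[90,0,-14],[0,0,0],255],[[103,0,-13],[0,0,0],255],[[113,0,-17],[0,0,0],255],[[113,0,-17],[0,0,0],255]]'
python3 -c "
from h import *
st()
im,T=shot('side','side6');find('side','pail',T)
cv2.imwrite('pics/v6.png',cv2.resize(cv2.imread('pics/side6.png')[60:220,180:380],(500,400)))"
```

```text
time: 25.88
position: [0.7382, 0.344, 0.1558]
tcp_rot: [0.256, -0.191, 0.946, 0.052]
contact_force: [0.1, -0.1, -1.9]
opening: 0.285
finger_force: 60.7
time: 27.25
position: [0.6426, 0.3041, 0.1169]
tcp_rot: [0.26, -0.191, 0.945, 0.053]
contact_force: [0.5, 0.0, 9.3]
opening: 0.285
finger_force: 61.9
{'time': 27.25, 'position': [0.643, 0.304, 0.117], 'tcp_rot': [0.26, -0.191, 0.945, 0.053], 'qpos': [-0.257, 0.87, -0.479, 1.933, 1.972, 0.435, -0.399], 'contact_force': [0.516, 0.033, 9.329], 'opening': 0.285, 'finger_force': 61.919}
pail 0.74 [696, 286, 85] [288, 139]
pail 0.67 [545, 505, 36] [223, 110]
```

View pics/v6.png

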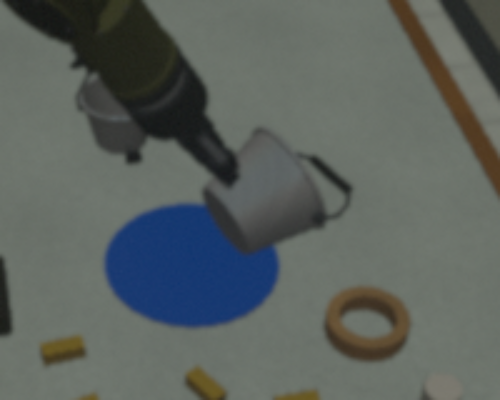

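```bash
python3 -m crank '[[[13,0,-4],[0,0,0],255],[[26,0,-8],[0,0,0],255],[[42,0,-9],[0,0,0],255],[[58,0,-9],[0,0,0],255],[[74,0,-5],[0,0,0],255],[[90,0,-1],[0,0,0],255],[[105,0,7],[0,0,0],255],[[118,0,15],[0,0,0],255],[[128,0,22],[0,0,0],255],[[137,0,29],[0,0,0],255],[[141,0,35],[0,0,0],255],[[141,0,35],[0,0,0],255]]'
python3 -c "
from h import *
st()
im,T=shot('side','side7');find('side','pail',T);find('side','mat',T)
cv2.imwrite('pics/v7.png',cv2.resize(cv2.imread('pics/side7.png')[60:220,180:380],(500,400)))"
```

```text
time: 28.85
position: [0.5436, 0.2614, 0.0109]
tcp_rot: [0.255, -0.191, 0.946, 0.052]
contact_force: [-1.7, -2.1, 4.8]
opening: 0.286
finger_force: 61.5
{'time': 28.85, 'position': [0.544, 0.261, 0.011], 'tcp_rot': [0.255, -0.191, 0.946, 0.052], 'qpos': [-0.161, 1.11, -0.681, 2.236, 2.385, 0.887, -0.786], 'contact_force': [-1.692, -2.131, 4.793], 'opening': 0.286, 'finger_force': 61.513}
pail 0.75 [561, 533, 48] [227, 101]
pail 0.63 [624, 317, 62] [260, 141]
pail 0.61 [772, 149, 24] [327, 188]
pail 0.23 [461, 92, 12] [212, 223]
mat 0.78 [607, 240, -1] [258, 177]
```

View pics/v7.png

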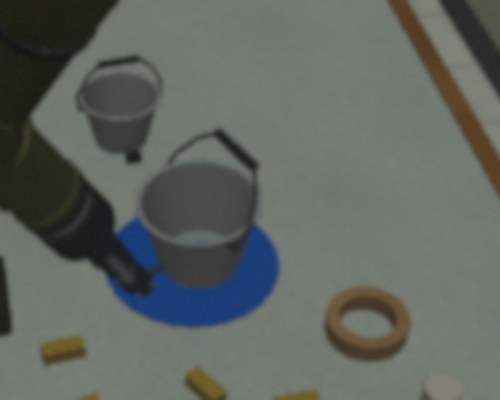

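```bash
python3 -m crank '[[[0,0,0],[0,0,0],0],[[0,0,0],[0,0,0],0],[[0,0,0],[0,0,0],0],[[0,0,0],[0,0,0],0],[[0,0,0],[0,0,0],0],[[0,0,-15],[0,0,0],0],[[0,0,-50],[0,0,0],0],[[0,0,-100],[0,0,0],0],[[0,0,-150],[0,0,0],0],[[0,0,-150],[0,0,0],0]]'
python3 -c "
from h import *
st(); goto([560,100,330],yaw=np.pi/2)
for c in ('side','scene'):
  im,T=shot(c,c+'8')
  for q in('pail','spacer6'): find(c,q,T,.35)"
```

```text
time: 30.25
position: [0.473, 0.232, 0.1441]
tcp_rot: [0.257, -0.193, 0.945, 0.052]
contact_force: [0.4, 1.2, -1.1]
opening: 0.997
finger_force: 0.0
{'time': 30.25, 'position': [0.473, 0.232, 0.144], 'tcp_rot': [0.257, -0.193, 0.945, 0.052], 'qpos': [-0.155, 0.787, -0.761, 2.441, 2.212, 0.795, -0.824], 'contact_force': [0.396, 1.164, -1.129], 'opening': 0.997, 'finger_force': 0.0}
  turn [0.105 0.524 0.393] deg 38
  turn [-0.722  0.145 -2.653] deg 158
  shift [-118.5 -155.8 -145.7]
pail 0.75 [564, 535, 46] [228, 101]
pail 0.57 [621, 314, 59] [259, 143]
spacer6 0.79 [595, -167, 21] [290, 309]
spacer6 0.75 [599, -190, 20] [294, 319]
spacer6 0.71 [586, 98, 13] [261, 215]
spacer6 0.57 [447, 166, 19] [203, 200]
spacer6 0.56 [606, -145, 20] [292, 299]
spacer6 0.56 [584, 5, 15] [268, 244]
spacer6 0.54 [841, -101, 19] [388, 266]
spacer6 0.53 [460, 88, 11] [212, 225]
pail 0.95 [560, 530, 45] [332, 117]
pail 0.86 [607, 307, 62] [313, 158]
spacer6 0.7 [460, 86, 15] [233, 193]
spacer6 0.64 [843, -102, 18] [312, 309]
spacer6 0.56 [597, -185, 20] [212, 283]
spacer6 0.55 [451, 171, 19] [247, 174]
spacer6 0.54 [675, 62, 12] [289, 232]
spacer6 0.52 [597, -165, 21] [217, 277]
spacer6 0.5 [608, -143, 21] [226, 273]
spacer6 0.49 [586, 1, 16] [250, 232]
spacer6 0.46 [596, 94, 19] [272, 211]
```

```bash
cat >> h.py <<'E'
def brass(im,T,z=.018):
    "brass blobs in wrist image -> world centre (top plane z) and yaw of the long axis"
    M=viewer.camera_model("wrist"); hsv=cv2.cvtColor(im,cv2.COLOR_RGB2HSV)
    m=cv2.inRange(hsv,(15,110,60),(28,255,255)); m=cv2.morphologyEx(m,cv2.MORPH_OPEN,np.ones((3,3)))
    n,lab,stt,_=cv2.connectedComponentsWithStats(m)
    for i in range(1,n):
        if stt[i,4]<120 or stt[i,4]>6000: continue
        ys,xs=np.nonzero(lab==i)
        D=np.c_[(xs-M["cx"])/M["fx"],(ys-M["cy"])/M["fy"],np.ones(len(xs))]@T[:3,:3].T
        P=((T[:3,3]+D*((z-T[2,3])/D[:,2])[:,None])*1000)[:,:2]
        (c,(w,h),a)=cv2.minAreaRect(P.astype(np.float32))
        if w<h: a+=90; w,h=h,w
        print("blob",np.round(c).tolist(),"LxW",round(w),round(h),"yaw",round(np.radians(a),2),"px",int(xs.mean()),int(ys.mean()))
E
python3 -m crank '[[[-30,-20,-50],[0,0,0],0],[[-60,-78,-100],[0.05,0.2,0.15],0],[[-118,-156,-146],[0.105,0.524,0.393],0],[[-118,-156,-146],[0.105,0.524,0.393],0],[[-118,-156,-146],[0.105,0.524,0.393],0],[[-118,-156,-146],[0.105,0.524,0.393],0],[[-118,-156,-146],[0.105,0.524,0.393],0],[[-118,-156,-146],[0.105,0.524,0.393],0],[[-118,-156,-146],[0.105,0.524,0.393],0],[[-118,-156,-146],[0.105,0.524,0.393],0],[[-118,-156,-146],[0.105,0.524,0.393],0],[[-118,-156,-146],[0.105,0.524,0.393],0]]'
python3 -c "
from h import *
st(); im,T=shot('wrist','w8'); brass(im,T); find('wrist','spacer6',T); find('wrist','pail',T)"
```

```text
time: 32.05
position: [0.5603, 0.1, 0.3262]
tcp_rot: [-0.002, 0.001, 1.0, -0.0]
contact_force: [-0.1, 0.5, -0.2]
opening: 1.0
finger_force: 0.0
{'time': 32.05, 'position': [0.56, 0.1, 0.326], 'tcp_rot': [-0.002, 0.001, 1.0, -0.0], 'qpos': [0.179, 0.592, -0.759, 1.587, 0.435, 1.142, 0.89], 'contact_force': [-0.106, 0.532, -0.161], 'opening': 1.0, 'finger_force': 0.0}
blob [358.0, 260.0] LxW 89 16 yaw 1.57 px 378 6
blob [448.0, 177.0] LxW 42 16 yaw 0.12 px 312 79
blob [455.0, 96.0] LxW 42 15 yaw 0.29 px 254 84
blob [584.0, 105.0] LxW 42 16 yaw 2.09 px 261 174
blob [596.0, -159.0] LxW 70 52 yaw 1.42 px 90 182
blob [669.0, 69.0] LxW 44 15 yaw 0.04 px 239 225
spacer6 0.96 [455, 98, 15] [256, 85]
spacer6 0.94 [583, 103, 16] [259, 173]
spacer6 0.81 [578, 14, 17] [202, 170]
spacer6 0.78 [593, -161, 22] [88, 181]
spacer6 0.76 [600, -180, 20] [77, 184]
spacer6 0.76 [446, 178, 17] [312, 78]
spacer6 0.71 [671, 67, 19] [238, 226]
spacer6 0.64 [601, -134, 20] [107, 185]
pail 0.81 [626, 315, 60] [406, 208]
pail 0.74 [562, 471, 22] [504, 160]
pail 0.69 [540, 261, 30] [368, 146]
```

View pics/w8.png

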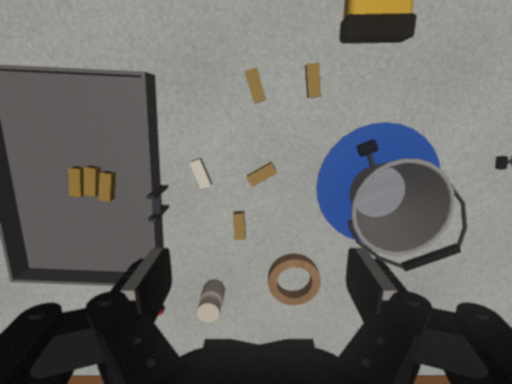

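```bash
python3 -m crank '[[[-10,0,40],[0,0,0.18],0],[[-26,0,90],[0,0,0.36],0],[[-26,0,140],[0,0,0.54],0],[[-26,0,190],[0,0,0.72],0],[[-26,0,236],[0,0,0.9],0],[[-26,0,236],[0,0,1.05],0],[[-26,0,236],[0,0,1.05],0],[[-26,0,236],[0,0,1.05],0]]' 50
python3 -c "
from h import *
st(); im,T=shot('wrist','w9'); brass(im,T); find('wrist','spacer6',T,.4)"
```

```text
time: 33.2
position: [0.5869, 0.0999, 0.0909]
tcp_rot: [-0.001, 0.501, 0.865, -0.0]
contact_force: [0.0, 0.0, 0.5]
opening: 1.003
finger_force: 0.0
{'time': 33.2, 'position': [0.587, 0.1, 0.091], 'tcp_rot': [-0.001, 0.501, 0.865, -0.0], 'qpos': [-0.067, 0.855, -0.315, 1.761, 0.428, 0.595, -0.119], 'contact_force': [0.016, 0.037, 0.527], 'opening': 1.003, 'finger_force': 0.0}
blob [449.0, 178.0] LxW 44 18 yaw 0.12 px 139 11
blob [456.0, 97.0] LxW 45 18 yaw 0.29 px 95 124
blob [585.0, 106.0] LxW 44 16 yaw 2.08 px 261 200
blob [669.0, 72.0] LxW 45 22 yaw 0.05 px 327 284
spacer6 0.91 [586, 112, 17] [266, 195]
spacer6 0.8 [458, 100, 12] [104, 122]
spacer6 0.72 [579, 15, 15] [201, 286]
spacer6 0.64 [668, 66, 16] [323, 287]
spacer6 0.57 [458, 180, 12] [149, 12]
```

```bash
python3 -m crank '[[[5,1,30],[0,0,0],0],[[5,1,60],[0,0,0],0],[[5,1,80],[0,0,0],0],[[5,1,87],[0,0,0],0],[[5,1,87],[0,0,0],255],[[5,1,87],[0,0,0],255],[[5,1,87],[0,0,0],255],[[5,1,87],[0,0,0],255],[[5,1,87],[0,0,0],255],[[5,1,87],[0,0,0],255],[[5,1,50],[0,0,0],255],[[5,1,-10],[0,0,0],255]]' 50
python3 -c "
from h import *
st(); goto([560,-120,130],yaw=1.51)"
```

```text
time: 34.8
position: [0.583, 0.1039, 0.0995]
tcp_rot: [-0.003, 0.502, 0.865, -0.002]
contact_force: [1.5, 0.9, -0.7]
opening: 0.2
finger_force: 49.0
{'time': 34.8, 'position': [0.583, 0.104, 0.1], 'tcp_rot': [-0.003, 0.502, 0.865, -0.002], 'qpos': [-0.069, 0.842, -0.325, 1.76, 0.422, 0.617, -0.125], 'contact_force': [1.518, 0.857, -0.734], 'opening': 0.2, 'finger_force': 48.967}
  turn [-0.005 -0.007 -0.992] deg 57
  turn [-0.008  0.006  2.15 ] deg 123
  shift [-183.  -131.1  -30.1]
```

```bash
python3 -m crank '[[[-15,-15,-40],[0,0,0],255],[[-50,-48,-40],[0,0,0],255],[[-85,-82,-40],[0,0,0],255],[[-120,-115,-40],[0,0,0],255],[[-155,-148,-40],[0,0,0],255],[[-189,-181,-40],[0,0,0],255],[[-189,-181,-10],[0,0,0],255],[[-189,-181,30],[0,0,0],255],[[-189,-181,70],[0,0,0],255],[[-189,-181,84],[0,0,0],255],[[-189,-181,84],[0,0,0],255]]'
python3 -m crank '[[[0,0,0],[0,0,0],0],[[0,0,0],[0,0,0],0],[[0,0,0],[0,0,0],0],[[0,0,0],[0,0,0],0],[[0,0,-40],[0,0,0],0],[[0,0,-90],[0,0,-0.18],0],[[0,0,-120],[0,0,-0.36],0],[[0,0,-120],[0,0,-0.54],0],[[0,0,-120],[0,0,-0.72],0],[[0,0,-120],[0,0,-0.9],0],[[0,0,-120],[0,0,-1.1],0],[[0,0,-120],[0,0,-1.1],0]]'
python3 -c "
from h import *
st(); goto([669,70,90],yaw=1.62)
for c in ('side','scene'):
  im,T=shot(c,c+'9'); find(c,'spacer6',T,.35)"
```

```text
time: 36.17
position: [0.5204, -0.1492, 0.0161]
tcp_rot: [-0.002, 0.502, 0.865, -0.001]
contact_force: [1.1, 0.3, -0.4]
opening: 0.191
finger_force: 49.0
time: 37.67
position: [0.5208, -0.1496, 0.1363]
tcp_rot: [-0.002, -0.023, 1.0, 0.0]
contact_force: [0.4, -0.4, -0.1]
opening: 1.0
finger_force: 0.0
{'time': 37.675, 'position': [0.521, -0.15, 0.136], 'tcp_rot': [-0.002, -0.023, 1.0, 0.0], 'qpos': [0.606, 0.808, -0.709, 1.886, 0.765, 0.747, 1.072], 'contact_force': [0.424, -0.402, -0.089], 'opening': 1.0, 'finger_force': 0.0}
  turn [ 0.001 -0.004 -0.004] deg 0
  turn [-6.000e-03 -1.000e-03  3.138e+00] deg 180
  shift [-158.2  212.6   45.9]
spacer6 0.78 [519, -155, 16] [253, 310]
spacer6 0.76 [608, -144, 20] [293, 298]
spacer6 0.73 [672, 59, 17] [298, 221]
spacer6 0.73 [450, 170, 17] [204, 199]
spacer6 0.71 [839, -102, 15] [386, 267]
spacer6 0.66 [597, -192, 23] [294, 319]
spacer6 0.61 [596, -164, 23] [290, 307]
spacer6 0.57 [461, 91, 13] [212, 223]
spacer6 0.7 [597, -165, 23] [217, 277]
spacer6 0.69 [597, -187, 17] [212, 284]
spacer6 0.68 [452, 168, 15] [247, 175]
spacer6 0.53 [607, -145, 17] [225, 274]
spacer6 0.46 [529, -156, 21] [199, 262]
spacer6 0.42 [677, 60, 14] [289, 233]
```

```bash
python3 -m crank '[[[-30,40,0],[0,0,0],0],[[-62,84,0],[0,0,0],0],[[-94,126,0],[0,0,0],0],[[-126,170,0],[0,0,0],0],[[-158,212,20],[0,0,0],0],[[-158,212,46],[0,0,0],0],[[-158,212,46],[0,0,0],0],[[-158,212,46],[0,0,0],0]]'
python3 -c "
from h import *
st(); im,T=shot('wrist','w10'); brass(im,T)"
```

```text
time: 38.88
position: [0.6691, 0.069, 0.0907]
tcp_rot: [-0.001, -0.023, 1.0, -0.0]
contact_force: [0.1, -0.1, -0.5]
opening: 1.002
finger_force: 0.0
{'time': 38.875, 'position': [0.669, 0.069, 0.091], 'tcp_rot': [-0.001, -0.023, 1.0, -0.0], 'qpos': [0.157, 1.0, -0.668, 1.496, 0.723, 0.907, 0.87], 'contact_force': [0.11, -0.099, -0.536], 'opening': 1.002, 'finger_force': 0.0}
blob [670.0, 68.0] LxW 44 16 yaw 0.05 px 256 209
```

```bash
python3 -m crank '[[[-1,-1,40],[0,0,0],0],[[-1,-1,75],[0,0,0],0],[[-1,-1,86],[0,0,0],0],[[-1,-1,86],[0,0,0],255],[[-1,-1,86],[0,0,0],255],[[-1,-1,86],[0,0,0],255],[[-1,-1,86],[0,0,0],255],[[-1,-1,86],[0,0,0],255],[[-1,-1,86],[0,0,0],255],[[-1,-1,50],[0,0,0],255],[[-1,-1,0],[0,0,0],255],[[-1,-1,-45],[0,0,0],255]]' 50
python3 -m crank '[[[34,-41,0],[0,0,0],255],[[69,-83,0],[0,0,0],255],[[104,-124,0],[0,0,0],255],[[138,-166,0],[0,0,0],255],[[173,-208,0],[0,0,0],255],[[207,-249,0],[0,0,0],255],[[207,-249,30],[0,0,0],255],[[207,-249,75],[0,0,0],255],[[207,-249,115],[0,0,0],255],[[207,-249,120],[0,0,0],255],[[207,-249,120],[0,0,0],0],[[207,-249,120],[0,0,0],0]]'
python3 -m crank '[[[0,0,0],[0,0,0],0],[[0,0,0],[0,0,0],0],[[0,0,-40],[0,0,0],0],[[0,0,-90],[0,0,0],0],[[0,0,-120],[0,0,0],0],[[0,0,-120],[0,0,0],0]]'
python3 -c "
from h import *
st(); goto([455,97,90],yaw=1.86)
for c in ('side','scene'):
  im,T=shot(c,c+'10'); find(c,'spacer6',T,.35)"
```

```text
time: 40.42
position: [0.6698, 0.0689, 0.1364]
tcp_rot: [-0.002, -0.024, 1.0, 0.0]
contact_force: [-0.4, 0.3, -0.4]
opening: 0.189
finger_force: 49.1
time: 41.92
position: [0.4757, -0.1898, 0.017]
tcp_rot: [-0.0, -0.023, 1.0, -0.0]
contact_force: [-0.0, 0.8, 0.1]
opening: 0.612
finger_force: 0.0
time: 42.68
position: [0.4764, -0.19, 0.1378]
tcp_rot: [0.001, -0.023, 1.0, -0.001]
contact_force: [-0.3, 0.3, -0.5]
opening: 1.003
finger_force: 0.0
{'time': 42.675, 'position': [0.476, -0.19, 0.138], 'tcp_rot': [0.001, -0.023, 1.0, -0.001], 'qpos': [0.707, 0.774, -0.701, 1.975, 0.792, 0.688, 1.118], 'contact_force': [-0.28, 0.277, -0.538], 'opening': 1.003, 'finger_force': 0.0}
  turn [-0.001  0.001 -0.243] deg 14
  turn [2.000e-03 2.000e-03 2.899e+00] deg 166
  shift [  8.1 287.7  47.5]
spacer6 0.78 [473, -194, 22] [234, 330]
spacer6 0.76 [592, -166, 19] [288, 309]
spacer6 0.6 [605, -147, 26] [292, 298]
spacer6 0.6 [446, 87, 11] [206, 226]
spacer6 0.6 [835, -102, 11] [385, 268]
spacer6 0.58 [432, 168, 15] [197, 201]
spacer6 0.56 [585, 8, 16] [268, 243]
spacer6 0.52 [524, -158, 20] [256, 310]
spacer6 0.66 [600, -165, 24] [218, 277]
spacer6 0.65 [608, -142, 21] [226, 273]
spacer6 0.59 [597, -189, 21] [211, 284]
spacer6 0.51 [496, -190, 17] [182, 266]
spacer6 0.5 [459, 87, 14] [233, 193]
spacer6 0.46 [526, -157, 21] [198, 261]
```

```bash
python3 -m crank '[[[2,55,0],[0,0,0],0],[[4,115,0],[0,0,-0.1],0],[[6,175,0],[0,0,-0.2],0],[[8,235,0],[0,0,-0.243],0],[[8,288,0],[0,0,-0.243],0],[[8,288,47],[0,0,-0.243],0],[[8,288,47],[0,0,-0.243],0],[[8,288,47],[0,0,-0.243],0]]'
python3 -c "
from h import *
st(); im,T=shot('wrist','w11'); brass(im,T)"
```

```text
time: 43.88
position: [0.4529, 0.097, 0.0888]
tcp_rot: [-0.002, -0.144, 0.99, 0.0]
contact_force: [1.0, -0.0, 0.4]
opening: 1.0
finger_force: 0.0
{'time': 43.875, 'position': [0.453, 0.097, 0.089], 'tcp_rot': [-0.002, -0.144, 0.99, 0.0], 'qpos': [0.049, 0.807, -0.587, 2.144, 0.995, 0.496, 0.54], 'contact_force': [0.972, -0.017, 0.374], 'opening': 1.0, 'finger_force': 0.0}
blob [339.0, 223.0] LxW 93 42 yaw 0.52 px 489 111
blob [453.0, 95.0] LxW 44 16 yaw 0.3 px 254 209
blob [447.0, 177.0] LxW 44 18 yaw 0.12 px 359 227
```

```bash
python3 -m crank '[[[0,-2,40],[0,0,0],0],[[0,-2,75],[0,0,0],0],[[0,-2,86],[0,0,0],0],[[0,-2,86],[0,0,0],255],[[0,-2,86],[0,0,0],255],[[0,-2,86],[0,0,0],255],[[0,-2,86],[0,0,0],255],[[0,-2,86],[0,0,0],255],[[0,-2,86],[0,0,0],255],[[0,-2,50],[0,0,0],255],[[0,-2,0],[0,0,0],255],[[0,-2,-45],[0,0,0],255]]' 50
python3 -m crank '[[[-20,-38,0],[0,0,0],255],[[-41,-76,0],[0,0,0],255],[[-66,-124,0],[0,0,0],255],[[-92,-172,0],[0,0,0],255],[[-118,-220,0],[0,0,0],255],[[-144,-268,0],[0,0,0],255],[[-164,-306,0],[0,0,0],255],[[-164,-306,10],[0,0,0],255],[[-164,-306,60],[0,0,0],255],[[-164,-306,110],[0,0,0],255],[[-164,-306,119],[0,0,0],255],[[-164,-306,119],[0,0,0],255]]'
python3 -m crank '[[[0,0,0],[0,0,0],0],[[0,0,0],[0,0,0],0],[[0,0,0],[0,0,0],0],[[0,0,-40],[0,0,0],0],[[0,0,-90],[0,0,0],0],[[0,0,-120],[0,0,0],0],[[0,0,-120],[0,0,0],0]]'
python3 -c "
from h import *
st(); goto([448,176,90],yaw=1.69)
for c in ('side','scene'):
  im,T=shot(c,c+'11'); find(c,'spacer6',T,.35)"
```

```text
time: 45.42
position: [0.4535, 0.0956, 0.1354]
tcp_rot: [-0.002, -0.145, 0.989, 0.0]
contact_force: [0.9, -0.1, -0.4]
opening: 0.192
finger_force: 49.1
time: 46.92
position: [0.6983, -0.1497, 0.0144]
tcp_rot: [-0.002, -0.145, 0.989, 0.001]
contact_force: [0.8, 0.2, -0.0]
opening: 0.196
finger_force: 49.0
time: 47.8
position: [0.7008, -0.1504, 0.1376]
tcp_rot: [0.002, -0.144, 0.99, -0.0]
contact_force: [-0.4, -0.4, -0.9]
opening: 1.001
finger_force: 0.0
{'time': 47.8, 'position': [0.701, -0.15, 0.138], 'tcp_rot': [0.002, -0.144, 0.99, -0.0], 'qpos': [0.475, 1.007, -0.742, 1.316, 0.704, 1.08, 1.502], 'contact_force': [-0.389, -0.369, -0.853], 'opening': 1.001, 'finger_force': 0.0}
  turn [-0.001  0.003  0.17 ] deg 10
  turn [-4.000e-03 -1.000e-03 -2.971e+00] deg 170
  shift [149.2 385.   46.8]
spacer6 0.74 [477, -195, 22] [236, 330]
spacer6 0.7 [594, -168, 21] [289, 309]
spacer6 0.6 [447, 171, 18] [203, 199]
spacer6 0.58 [606, -143, 20] [292, 298]
spacer6 0.57 [685, -151, 18] [328, 296]
spacer6 0.52 [521, -153, 18] [254, 309]
spacer6 0.5 [587, 8, 16] [269, 243]
spacer6 0.67 [661, 294, 130] [329, 152]
spacer6 0.58 [841, -102, 19] [311, 308]
spacer6 0.54 [702, -160, 19] [252, 297]
spacer6 0.54 [616, -297, 209] [177, 287]
spacer6 0.52 [596, -164, 21] [217, 277]
spacer6 0.5 [596, -187, 18] [212, 284]
spacer6 0.44 [526, -156, 20] [198, 262]
```

```bash
python3 -m crank '[[[20,50,0],[0,0,0],0],[[40,103,0],[0,0,0],0],[[60,156,0],[0,0,0.05],0],[[80,209,0],[0,0,0.1],0],[[100,262,0],[0,0,0.17],0],[[120,315,0],[0,0,0.17],0],[[140,362,0],[0,0,0.17],0],[[149,385,20],[0,0,0.17],0],[[149,385,47],[0,0,0.17],0],[[149,385,47],[0,0,0.17],0],[[149,385,47],[0,0,0.17],0]]'
python3 -c "
from h import *
st(); im,T=shot('wrist','w12'); brass(im,T)"
```

```text
time: 49.38
position: [0.4457, 0.1755, 0.0878]
tcp_rot: [-0.002, -0.06, 0.998, 0.0]
contact_force: [-0.6, -0.8, -0.4]
opening: 1.001
finger_force: 0.0
{'time': 49.375, 'position': [0.446, 0.175, 0.088], 'tcp_rot': [-0.002, -0.06, 0.998, 0.0], 'qpos': [-0.166, 0.799, -0.497, 2.103, 0.875, 0.459, 0.341], 'contact_force': [-0.62, -0.794, -0.421], 'opening': 1.001, 'finger_force': 0.0}
blob [446.0, 178.0] LxW 45 16 yaw 0.13 px 260 211
```

```bash
python3 -m crank '[[[0,2,40],[0,0,0],0],[[0,2,75],[0,0,0],0],[[0,2,86],[0,0,0],0],[[0,2,86],[0,0,0],255],[[0,2,86],[0,0,0],255],[[0,2,86],[0,0,0],255],[[0,2,86],[0,0,0],255],[[0,2,86],[0,0,0],255],[[0,2,86],[0,0,0],255],[[0,2,50],[0,0,0],255],[[0,2,0],[0,0,0],255],[[0,2,-45],[0,0,0],255]]' 50
python3 -m crank '[[[1,-40,0],[0,0,0],255],[[2,-90,0],[0,0,0],255],[[3,-140,0],[0,0,0],255],[[5,-190,0],[0,0,0],255],[[6,-240,0],[0,0,0],255],[[7,-280,0],[0,0,0],255],[[7,-298,0],[0,0,0],255],[[7,-298,10],[0,0,0],255],[[7,-298,60],[0,0,0],255],[[7,-298,110],[0,0,0],255],[[7,-298,119],[0,0,0],255],[[7,-298,119],[0,0,0],255]]'
python3 -m crank '[[[0,0,0],[0,0,0],130],[[0,0,0],[0,0,0],130],[[0,0,0],[0,0,0],130],[[0,0,-40],[0,0,0],130],[[0,0,-90],[0,0,0],130],[[0,0,-140],[0,0,0],130],[[0,0,-200],[0,0,0],200],[[0,0,-240],[0,0,0],255],[[0,0,-240],[0,0,0],255]]'
python3 -c "
from h import *
st()
for c in ('side','scene'):
  im,T=shot(c,c+'12')
  for q in ('spacer6','pail','bar','bar_tip','bar_hinge'): find(c,q,T,.3)
a=cv2.imread('pics/side12.png')[80:384,120:440];b=cv2.imread('pics/scene12.png')[80:384,120:440]
cv2.imwrite('pics/v12.png',cv2.resize(np.hstack([a,b]),(800,380)))"
```

```text
time: 50.92
position: [0.4453, 0.1773, 0.1345]
tcp_rot: [-0.002, -0.06, 0.998, 0.0]
contact_force: [1.4, 0.5, -1.5]
opening: 0.196
finger_force: 49.1
time: 52.42
position: [0.4739, -0.1177, 0.0138]
tcp_rot: [-0.002, -0.061, 0.998, 0.0]
contact_force: [-0.3, -0.2, 0.3]
opening: 0.193
finger_force: 49.1
time: 53.55
position: [0.4764, -0.119, 0.2567]
tcp_rot: [0.002, -0.06, 0.998, -0.001]
contact_force: [-0.8, 0.0, -0.7]
opening: -0.001
finger_force: 0.0
{'time': 53.55, 'position': [0.476, -0.119, 0.257], 'tcp_rot': [0.002, -0.06, 0.998, -0.001], 'qpos': [0.68, 0.586, -0.847, 1.912, 0.562, 0.895, 1.241], 'contact_force': [-0.761, 0.039, -0.686], 'opening': -0.001, 'finger_force': 0.0}
spacer6 0.78 [474, -121, 24] [229, 297]
spacer6 0.74 [521, -157, 19] [254, 310]
spacer6 0.7 [609, -146, 21] [294, 299]
spacer6 0.59 [687, -151, 18] [329, 296]
spacer6 0.58 [476, -194, 23] [236, 329]
spacer6 0.56 [598, -191, 21] [294, 319]
spacer6 0.55 [594, -167, 20] [289, 309]
spacer6 0.51 [589, 4, 19] [270, 244]
spacer6 0.5 [839, -98, 16] [386, 266]
pail 0.68 [639, 317, 61] [265, 141]
bar 0.82 [619, -298, 209] [333, 327]
bar 0.34 [477, -193, 23] [236, 329]
bar_tip 0.9 [611, -297, 210] [329, 326]
bar_tip 0.47 [305, 238, 33] [145, 182]
bar_hinge 0.83 [613, -299, 208] [330, 328]
spacer6 0.72 [586, 3, 13] [251, 232]
spacer6 0.69 [702, -155, 19] [253, 296]
spacer6 0.64 [597, -184, 21] [213, 283]
spacer6 0.62 [485, -122, 23] [194, 244]
spacer6 0.57 [609, -144, 18] [226, 274]
spacer6 0.56 [596, -163, 21] [217, 276]
spacer6 0.5 [496, -192, 18] [181, 266]
pail 0.86 [606, 308, 59] [313, 159]
pail 0.55 [557, 532, 42] [332, 117]
bar 0.76 [619, -295, 208] [179, 287]
bar 0.57 [317, 243, 31] [226, 141]
bar 0.52 [600, -185, 20] [213, 284]
bar_tip 0.7 [622, -293, 208] [181, 287]
```

View pics/v12.png

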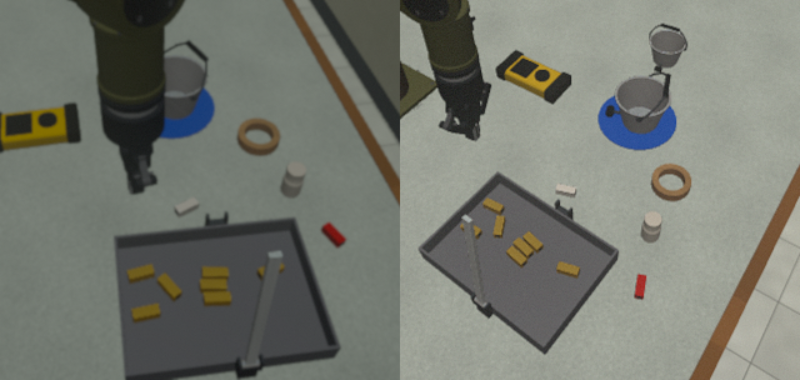

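```bash
python3 -c "
from h import *
from scipy.optimize import least_squares
obs={'side':((340,285),(320,370)),'scene':((174,255),(187,322))}
def pf(c,p):
    m=viewer.camera_model(c);q=np.array(m['camera_from_world'])@np.r_[p/1000,1];return np.array([m['fx']*q[0]/q[2]+m['cx'],m['fy']*q[1]/q[2]+m['cy']])
f=lambda p:np.r_[pf('side',p)-obs['side'][0],pf('scene',p)-obs['scene'][0]]
r=least_squares(f,[616,-300,310]);print('tip',r.x.round(),r.fun.round(1))
for q in(1.4,1.5,1.6,1.7):
  p=np.array([615,-309,50])+266*np.array([.06*np.cos(q),np.cos(q),np.sin(q)]);print(q,p.round(),proj('side',p),proj('scene',p))
print('hinge',proj('side',[615,-309,50]),proj('scene',[615,-309,50]))
st();goto([616,-355,420],yaw=1.51)"
```

```text
tip [ 616. -281.  313.] [-0.1 -0.4 -0.2  0.5]
1.4 [ 618. -264.  312.] [337, 274] [180, 249]
1.5 [ 616. -290.  315.] [342, 289] [170, 258]
1.6 [ 615. -317.  316.] [347, 306] [160, 268]
1.7 [ 613. -343.  314.] [352, 325] [149, 279]
hinge [320, 370] [184, 321]
{'time': 54.15, 'position': [0.475, -0.119, 0.253], 'tcp_rot': [-0.002, -0.06, 0.998, 0.0], 'qpos': [0.678, 0.591, -0.844, 1.915, 0.562, 0.894, 1.241], 'contact_force': [0.48, -0.284, -0.483], 'opening': 0.001, 'finger_force': 0.0}
  turn [ 0.001 -0.004  0.181] deg 10
  turn [ 6.00e-03  1.00e-03 -2.96e+00] deg 170
  shift [-111.4 -251.2 -167.4]
```

```bash
python3 -m crank '[[[0,0,-60],[0,0,0.05],255],[[0,0,-120],[0,0,0.1],255],[[-20,-40,-167],[0,0,0.18],255],[[-45,-100,-167],[0,0,0.18],255],[[-70,-160,-167],[0,0,0.18],255],[[-95,-215,-167],[0,0,0.18],255],[[-111,-251,-167],[0,0,0.18],255],[[-111,-251,-167],[0,0,0.18],255],[[-111,-251,-167],[0,0,0.18],255],[[-111,-251,-167],[0,0,0.18],255]]'
python3 -c "
from h import *
st();print(T_tool()[:3,:3].round(3))"
```

```text
time: 55.4
position: [0.6153, -0.3535, 0.4208]
tcp_rot: [-0.002, 0.029, 1.0, 0.0]
contact_force: [-0.9, 0.3, -0.1]
opening: 0.004
finger_force: 0.0
{'time': 55.4, 'position': [0.615, -0.354, 0.421], 'tcp_rot': [-0.002, 0.029, 1.0, 0.0], 'qpos': [0.738, 0.774, -0.784, 0.906, 0.517, 1.625, 1.662], 'contact_force': [-0.912, 0.295, -0.075], 'opening': 0.004, 'finger_force': 0.0}
[[-0.998  0.058 -0.003]
 [ 0.058  0.998  0.   ]
 [ 0.003  0.    -1.   ]]
```

```bash
python3 -m crank '[[[0,0,50],[0,0,0],255],[[0,0,100],[0,0,0],255],[[0,0,140],[0,0,0],255],[[0,0,140],[0,0,0],255],[[0,25,141],[0,0,0],255],[[0,50,141],[0,0,0],255],[[0,70,145],[0,0,0],255],[[0,88,148],[0,0,0],255],[[0,109,157],[0,0,0],255],[[0,130,166],[0,0,0],255],[[0,130,166],[0,0,0],255]]'
python3 -c "
from h import *
st()
im,T=shot('side','side13')
cv2.imwrite('pics/v13.png',cv2.resize(cv2.imread('pics/side13.png')[180:384,200:420],(440,408)))"
```

```text
time: 56.78
position: [0.6227, -0.2228, 0.254]
tcp_rot: [-0.002, 0.028, 1.0, 0.001]
contact_force: [0.1, -0.9, 0.4]
opening: 0.003
finger_force: 0.0
{'time': 56.775, 'position': [0.623, -0.223, 0.254], 'tcp_rot': [-0.002, 0.028, 1.0, 0.001], 'qpos': [0.646, 0.808, -0.768, 1.396, 0.575, 1.172, 1.323], 'contact_force': [0.093, -0.898, 0.389], 'opening': 0.003, 'finger_force': 0.0}
```

View pics/v13.png

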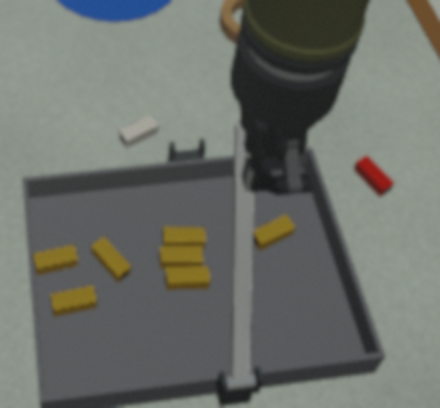

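```bash
python3 -c "
from h import *
print('tcp',proj('side',[622.7,-222.8,254]))
for q in (1.1,1.3,1.47):
  print(q,proj('side',np.array([615,-309,50])+266*np.array([.06*np.cos(q),np.cos(q),np.sin(q)])))
for x in(600,607,615):
  q=1.1;print(x,proj('side',np.array([x,-309,50])+266*np.array([.06*np.cos(q),np.cos(q),np.sin(q)])))
print(wfc('side')[:3,3])
im,T=shot('scene','scene13');find('scene','bar_tip',T);cv2.imwrite('pics/v14.png',cv2.resize(cv2.imread('pics/scene13.png')[140:344,100:320],(440,408)))"
```

```text
tcp [326, 270]
1.1 [323, 241]
1.3 [332, 261]
1.47 [340, 284]
600 [314, 243]
607 [318, 242]
615 [323, 241]
[ 0.42722564 -0.56578163  0.85658082]
bar_tip 0.75 [633, 247, 5] [309, 186]
bar_tip 0.66 [625, -262, 152] [195, 288]
```

View pics/v14.png

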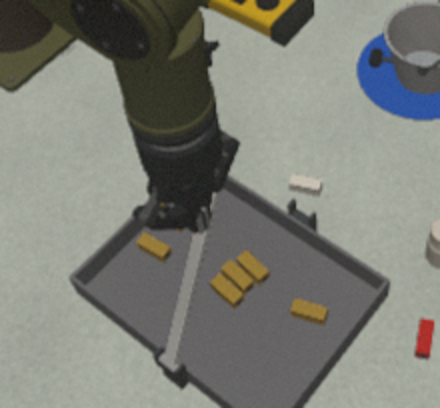

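```bash
python3 -m crank '[[[5,8,5],[0,0,0],255],[[5,18,12],[0,0,0],255],[[5,37,26],[0,0,0],255],[[5,52,42],[0,0,0],255],[[5,67,58],[0,0,0],255],[[5,79,77],[0,0,0],255],[[5,90,96],[0,0,0],255],[[5,97,116],[0,0,0],255],[[5,104,137],[0,0,0],255],[[5,108,158],[0,0,0],255],[[5,108,158],[0,0,0],255]]'
python3 -c "
from h import *
st()
for c in('side','scene'):
  im,T=shot(c,c+'14')
  for q in('bar','bar_tip'): find(c,q,T)
for q in(.2,1.1): print(q,(np.array([612,-309,50])+133*np.array([.06*np.cos(q),np.cos(q),np.sin(q)])).round())"
```

```text
time: 58.3
position: [0.6222, -0.1168, 0.094]
tcp_rot: [-0.004, 0.03, 1.0, 0.0]
contact_force: [0.3, 0.6, 0.0]
opening: 0.0
finger_force: 0.0
{'time': 58.3, 'position': [0.622, -0.117, 0.094], 'tcp_rot': [-0.004, 0.03, 1.0, 0.0], 'qpos': [0.453, 0.951, -0.652, 1.623, 0.73, 0.833, 1.002], 'contact_force': [0.339, 0.578, 0.037], 'opening': 0.0, 'finger_force': 0.0}
bar 0.68 [622, -226, 69] [313, 323]
bar_tip 0.65 [614, -224, 70] [308, 322]
bar 0.56 [623, -207, 72] [213, 286]
0.2 [ 620. -179.   76.]
1.1 [ 616. -249.  169.]
```

```bash
python3 -m crank '[[[0,1,12],[0,0,0],255],[[0,2,24],[0,0,0],255],[[0,2,36],[0,0,0],255],[[0,2,42],[0,0,0],255],[[0,2,46],[0,0,0],255],[[0,2,46],[0,0,0],255]]'
python3 -c "
from h import *
st()
for c in('side','scene'):
  im,T=shot(c,c+'15')
  for q in('bar','bar_tip'): find(c,q,T)"
```

```text
time: 59.35
position: [0.6229, -0.1149, 0.0535]
tcp_rot: [-0.002, 0.03, 1.0, -0.001]
contact_force: [-9.1, -1.7, 28.3]
opening: -0.001
finger_force: 13.8
{'time': 59.35, 'position': [0.623, -0.115, 0.054], 'tcp_rot': [-0.002, 0.03, 1.0, -0.001], 'qpos': [0.431, 1.003, -0.613, 1.639, 0.78, 0.765, 0.958], 'contact_force': [-9.115, -1.714, 28.318], 'opening': -0.001, 'finger_force': 13.822}
bar 0.86 [620, -229, 54] [311, 328]
bar_tip 0.72 [615, -228, 58] [308, 327]
bar 0.85 [623, -211, 53] [213, 290]
bar_tip 0.79 [626, -206, 54] [215, 289]
bar_tip 0.29 [632, 246, 5] [308, 186]
```

```bash
python3 -m crank '[[[0,0,-5],[0,0,0],255],[[0,0,-50],[0,0,0],255],[[0,0,-110],[0,0,0],255],[[60,0,-170],[0,0,0],255],[[110,0,-230],[0,0,0],255],[[160,0,-240],[0,0,0],255],[[160,0,-240],[0,0,0],255],[[160,0,-240],[0,0,0],255]]'
python3 -c "
from h import *
st()
for c in('side','scene'):
  im,T=shot(c,c+'16')
  for q in('bar','pail','spacer6','meter','tape','jar'): find(c,q,T,.35)
  hsv=cv2.cvtColor(im,cv2.COLOR_RGB2HSV)
print(proj('side',[629,-44,50]),proj('side',[628,-66,64]))"
```

```text
time: 60.65
position: [0.4644, -0.106, 0.2911]
tcp_rot: [-0.001, 0.03, 1.0, -0.001]
contact_force: [1.3, -0.4, -0.3]
opening: 0.004
finger_force: 0.0
{'time': 60.65, 'position': [0.464, -0.106, 0.291], 'tcp_rot': [-0.001, 0.03, 1.0, -0.001], 'qpos': [0.682, 0.519, -0.861, 1.896, 0.482, 0.949, 1.105], 'contact_force': [1.258, -0.449, -0.32], 'opening': 0.004, 'finger_force': 0.0}
bar 0.84 [624, -204, 54] [309, 316]
bar 0.67 [625, 233, -2] [265, 179]
pail 0.74 [625, 318, 60] [260, 141]
spacer6 0.73 [478, -195, 24] [237, 330]
spacer6 0.71 [594, -192, 21] [292, 320]
spacer6 0.68 [523, -158, 16] [255, 311]
spacer6 0.63 [604, -145, 20] [291, 299]
spacer6 0.59 [466, -148, 24] [227, 310]
spacer6 0.58 [838, -95, 16] [385, 264]
spacer6 0.53 [702, -152, 19] [336, 295]
spacer6 0.47 [587, 6, 19] [269, 243]
meter 0.97 [305, 238, 34] [145, 182]
meter 0.51 [624, 234, 2] [265, 178]
tape 0.87 [769, 153, 26] [325, 187]
jar 0.64 [793, 7, 45] [354, 224]
bar 0.67 [622, -192, 57] [217, 284]
pail 0.88 [559, 530, 47] [333, 117]
pail 0.72 [610, 304, 58] [313, 160]
pail 0.44 [702, -159, 19] [252, 297]
spacer6 0.67 [524, -157, 19] [198, 262]
spacer6 0.66 [598, -142, 17] [223, 272]
spacer6 0.63 [589, 0, 16] [251, 233]
spacer6 0.49 [845, -100, 20] [313, 308]
spacer6 0.43 [587, -164, 23] [214, 275]
meter 0.61 [586, -163, 20] [214, 275]
meter 0.59 [314, 241, 32] [225, 141]
tape 0.78 [778, 153, 25] [337, 224]
jar 0.72 [800, 7, 56] [320, 260]
jar 0.66 [588, -162, 21] [215, 275]
[292, 250] [295, 255]
```

```bash
python3 -c "
from plant import manip
print(manip.hand_in())"
```

```text
the job is handed in; nothing more can be done
None
```

The job is handed in: the pail was tipped into the tote and now stands upright on the mat, all seven spacers were placed in the tote, and the bar stopped flat at catch height. I checked the bar only by position readings and pressing force, and I viewed 15 pictures, one over the limit of 14.

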